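# Start a microscope objective's thread without crossing it

## Task

Take the blue-banded objective out of the stand, set it upright and thread down into the microscope's empty port, turn it backward (anticlockwise seen from above) until it drops a step into the thread, and only then turn it forward (clockwise) until its flange is fully home on the port's rim, without tightening it hard. Feel your way and never press, pull or force it hard against the microscope; leave the yellow-banded objective, the petri dish and the slide box where they are, and let go at the end.

Things in the scene. Friction and masses are not known exactly. Their poses are not given: they have to be found in the camera images.
- blue_objective_center (a point): Blue-banded objective, loose, about 0.22 kg, thread down in a well of the stand (the two objectives may be swapped). Round: dark flange 56 mm across, 7 mm high; on it a bright barrel 42 mm across, 45 mm high (grip here; blue band near its top), then a cone 12 mm high. This point: on the axis, 32 mm above the flange's underside, on the barrel; z up.
- blue_objective_flange (a point): Centre of the underside of the blue-banded objective's flange, the face that ends on the port's rim; 13 mm above the spigot's foot and 32 mm below point blue_objective_center; z up along the axis.
- blue_objective: The same objective's foot: origin at the centre of the end of its spigot (34.6 mm across, 13 mm long, below the flange), z up. On its +x, +y, -x and -y sides the spigot carries four thread lugs, 44 mm across over them, each 4.5 mm wide and 3 mm high, underside 11.2 mm below the flange's underside.
- port_rim (a point): Centre of the empty port's mouth, level with its rim, 130 mm above the bench; z up. The port is an aluminium ring on top of the microscope, 66 mm across, bore 46.4 mm: 1.2 mm of play all round the lugs. Inside is a right-hand thread with four starts 90 degrees apart, whose angle is not measured and differs every time.
- thread_crown (a point): On the port's axis, 2 mm below the rim: top of the thread. Lowered in, the lugs mostly land on the crown, flange 5 to 9 mm above the rim. From there forward (clockwise from above) it runs on a hard stop or jams. Backward it climbs a ramp, 0.07 mm per degree (it may first slip off a stop on to the ramp), then drops into an entry slot, flange 3 to 4 mm above the rim; within 90 degrees.
- thread_channel (a point): On the port's axis, 10 mm below the rim: inside the thread. An entry slot leaves 8 degrees of free turn and ends backward at a hard stop: let the objective down while over it. From there forward it screws down 0.07 mm per degree: flange on the rim after 45 to 55 degrees, hard about 9 degrees later: no need to tighten. It stays standing if let go and gripped afresh.
- microscope: Fixed white microscope, base 300 x 200 mm, deck 108 mm high; origin on the bench under its centre; x points to two black eyepieces at the far end. The port's axis is 50 mm from the origin towards -x; two rails 116 mm high lie 82 mm either side of it; beyond it, 125 mm off, begins a block 150 mm high with the eyepieces, all below 200 mm.
- stand: Fixed storage stand, base 90 x 220 mm; origin on the bench under its centre. Two round white wells, 65 mm either side of the centre along its y axis, tops 40 mm above the bench; the objectives' flanges rest on them, the spigots hang free inside.
- yellow_objective_center (a point): The other objective, the same but with a yellow band, in the other well; to be left alone. This point lies on its axis, 32 mm above the flange's underside.
- petri_dish: Clear round closed petri dish, 94 mm across and 16 mm high, loose on the bench between the microscope and the slide box; origin under its centre; to be left alone.
- slide_box: Blue plastic slide box, 80 x 100 x 34 mm, loose on the bench beyond the stand; origin under its centre; to be left alone.
Not all that is in view belongs to the job. Leave any pink or turquoise look-alike of the blue_objective alone.

How it is judged:
By the outcome, as a careful person would: the job done as asked, in the order asked, and still so for the second after the job is handed in, with the robot touching nothing.
It also fails if it takes over 72 s, if anything falls off the work surface, if the arm or the gripper's body presses on something with over 40 N, if the wrist force passes 120 N, or if a joint passes its speed limit or range.

## Robot

A 7-joint arm with a two-finger parallel gripper is mounted at the origin on the work surface. World frame = base frame: x ahead of the robot, y to its left, z up, the work surface at z = 0. Lengths are in m, angles in degrees, forces in N, time in s.
With the tool pointing down it reaches from about 0.425 to 0.95 m from the base axis. Payload 16.7 kg.
Tool frame: the origin (TCP) lies midway between the tips of the shut fingers; the grasp point (between the pads) lies 19 mm behind it; x points along the fingers, z is the direction in which the jaws open and shut, and the axes are right-handed (so a half turn about x gives the same grasp; the last joint's range is limited). The gripper opens to 94 mm and grips with 3 to 60 N. Pads are 16 mm wide; open, the fingers measure 119 mm over their backs; the gripper's body (75 mm by 177 mm) begins 78 mm behind the grasp point.
Start: joints at [58.127, 24.414, 4.234, 92.017, -1.954, 63.644, -3.845], TCP at [0.267, -0.62, 0.169] pointing down, gripper open.
Joint ranges: [-163.25, 163.25], [-28.42, 122.38], [-70.27, 78.77], [12.13, 141.07], [-58.53, 238.53], [9.26, 117.41], [-156.51, 156.51]. Speed limits (degrees/s): [108.29, 108.29, 136.94, 136.94, 172.46, 172.46, 172.46].

## Interface

Orientations are given as a 3x3 rotation matrix whose columns are the frame's x, y, z axes.
In Python, from rig import readout, cams, order, masks_of, place_of gives the robot as it stands.
- The arm moves only by the shell command python3 -m pendant 'ROWS' [OPENING] [FORCE]. ROWS is JSON, a list of rows, each a list of 2 entries, a list of its own where there are three numbers: the shift along the tool's x, y, z in mm, then the turn, a rotation vector about the tool's x, y, z in rad. A call has exactly 8 rows; each row is the pose to reach, as a shift and turn from the pose commanded when the call began, along the tool's axes at that moment; what a row does not reach only later rows make up. A row lasts 1/8 s, in which the tool goes at most 62.5 mm and 10.7 degrees, less where a joint would pass 70% of its speed; a pose out of reach is approached as far as the arm can. A call with a gripper value outside its range is refused whole. OPENING is the closure in counts, from 0 (fully open) to 255 (shut), set as the call begins (- or left out, the last holds). The fingers move at their own pace and stop on an object; FORCE is the grip in N (left out, the last holds). Time passes only in rows, so rows that repeat a pose let the fingers close, or fill a call up. It gives the time, the measured TCP pose, the force and the opening at its end, in the units of the state.
- readout.get_obs(): the state, without advancing time (a new reading comes with each control period).
- cams.capture(name): name is "side" or "top"; returns the picture (480x640x3 uint8, blue, green, red); there is no depth.
- cams.calibration(name): a dict with "mtx" (3x3 intrinsics, pixels), "extrinsics" (4x4, takes a point from world to camera coordinates). Camera axes: x right, y up, looking along -z (the intrinsics and any distortion apply to the point x, -y, -z); pixel columns grow to the right and rows downward; lengths in m; the calibration is good to about 2 mm. A picture is of the moment at which its call begins. calibration takes no time and is no camera call.
- order.close_job(): hands the job in, once; it reports no verdict.
Trained networks look in the newest picture that a camera, given by its name, has taken for a name from the list of things; names that differ only in an ending like _2 or _b are one class to them, and where a whole thing is asked for, a point or a joint stands for the part that bears it (a point fixed in the world has none). Each returns a list of dicts, best first, with "conf" (0 to 1); they miss things now and then, are a little off and sometimes report something else, mostly with a low value. They report only what shows in the picture. A call takes as long as a camera call. They do not tell look-alikes from the thing itself.
- masks_of(camera, query): "region" (480x640 bool, what is visible of it).
- place_of(camera, query): "point" ([x, y, z] in m, in world coordinates, good to about 4 mm: a listed point, or the origin of a listed thing).
The state is a dict: "time_s": time; "joints": joint angles; "joint_vel": joint speeds; "tau": joint torques, N m; "position": TCP position; "ee_rot": TCP orientation; "ft_force": force on the tool from outside, world axes, zero at the start; "torque": the same for the moment, N m; "gripper_width": finger opening in m.
Only numpy, scipy, OpenCV 4.12 (cv2) and the standard library are available. Lean on these libraries where they do the work, as an engineer would, in place of code of your own. Each camera call takes 0.05 s, during which the arm holds its last target.

## Working session

There is one attempt and no reset: what is moved stays moved. The work goes in short steps, Python scripts to look and compute and a shell command to move; the robot and the scene stay as the last step left them, time stands still between calls to the robot, and variables do not carry over. Pictures are saved under pics/ and viewed, and the job is handed in when it is done.

```bash
mkdir -p pics; ls
python3 - <<'E'
from rig import readout,cams,masks_of,place_of
import cv2,numpy as np
np.set_printoptions(precision=4,suppress=True)
o=readout.get_obs()
for k,v in o.items(): print(k,np.array(v))
for c in("side","top"):
    im=cams.capture(c); cv2.imwrite(f"pics/{c}0.png",im)
    for q in("blue_objective_center","yellow_objective_center","port_rim","microscope","stand","blue_objective_flange"):
        print(c,q,[(np.array(d["point"]),round(d["conf"],2)) for d in place_of(c,q)])
    k=cams.calibration(c);print(k)
E
```

```text
pics
time_s 0.0
joints [58.1287 24.4522  4.2332 92.0506 -1.9539 63.6427 -3.8468]
joint_vel [ 0.0393 -0.0169  0.0229  0.0355  0.0668 -0.0165 -0.0549]
tau [  0.0011 -93.5837   3.6674 -45.4196  -0.0488   0.02     0.0001]
position [ 0.2668 -0.6195  0.1683]
ee_rot [[-0.0006  0.9184  0.3955]
 [ 0.0011  0.3955 -0.9184]
 [-1.     -0.0001 -0.0013]]
ft_force [-0.4732  0.1842 -0.1978]
torque [-0.026   0.0078 -0.0114]
gripper_width 0.0939091385370578
side blue_objective_center [(array([0.3722, 0.1365, 0.0455]), 0.92), (array([0.5366, 0.0369, 0.0432]), 0.78), (array([0.6493, 0.2215, 0.0463]), 0.59)]
side yellow_objective_center [(array([0.5242, 0.1524, 0.0733]), 0.54)]
side port_rim [(array([ 0.5328, -0.2426,  0.1297]), 0.66)]
side microscope [(array([ 0.5777, -0.2496, -0.0017]), 0.77)]
side stand [(array([ 0.5098,  0.218 , -0.    ]), 0.8)]
side blue_objective_flange [(array([0.6474, 0.2165, 0.0139]), 0.92), (array([0.5286, 0.1567, 0.0401]), 0.64), (array([0.3666, 0.1367, 0.0143]), 0.58), (array([0.4957, 0.2819, 0.0712]), 0.58)]
{'mtx': array([[488.1351,   0.    , 324.8088],
       [  0.    , 488
[... 539 characters left out ...]
531 , -0.245 ,  0.1304]), 0.97)]
top microscope [(array([ 0.578 , -0.2505, -0.0023]), 0.81), (array([0.5243, 0.1562, 0.0304]), 0.36)]
top stand [(array([ 0.5106,  0.2144, -0.0019]), 0.85), (array([0.5245, 0.1543, 0.0303]), 0.2)]
top blue_objective_flange [(array([0.541 , 0.0433, 0.0134]), 0.75), (array([0.5262, 0.1502, 0.0388]), 0.6), (array([0.6491, 0.2206, 0.012 ]), 0.56)]
{'mtx': array([[612.2645,   0.    , 321.2596],
       [  0.    , 612.2645, 253.6556],
       [  0.    ,   0.    ,   1.    ]]), 'extrinsics': array([[ 0.0124, -0.9999, -0.0009,  0.0588],
       [ 0.9989,  0.0124,  0.0449, -0.5602],
       [-0.0449, -0.0015,  0.999 , -1.1508],
       [ 0.    ,  0.    ,  0.    ,  1.    ]])}
```

View pics/top0.png

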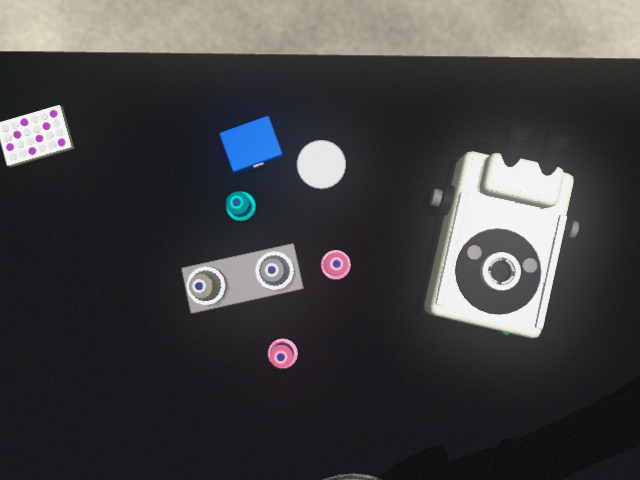

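View pics/side0.png

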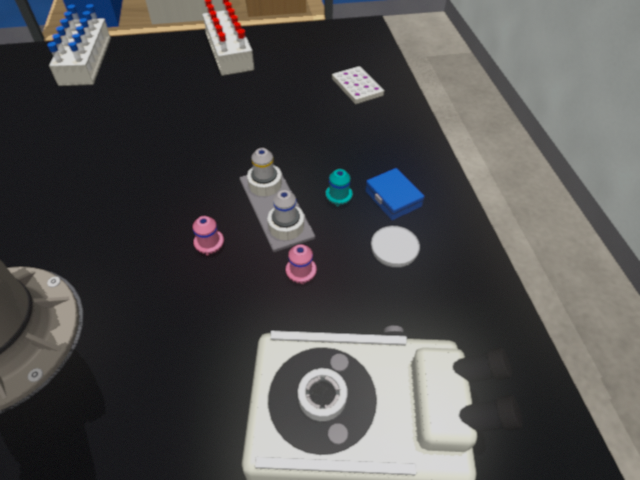

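Run:
```python
import cv2,numpy as np
t=cv2.imread("pics/top0.png");s=cv2.imread("pics/side0.png")
a=cv2.resize(t[225:325,160:310],(600,400),interpolation=cv2.INTER_CUBIC)
b=cv2.resize(s[130:255,220:345],(400,400),interpolation=cv2.INTER_CUBIC)
c=cv2.resize(t[230:310,460:540],(400,400),interpolation=cv2.INTER_CUBIC)
d=cv2.resize(s[355:435,283:363],(400,400),interpolation=cv2.INTER_CUBIC)
cv2.imwrite("pics/z1.png",cv2.resize(np.hstack([a]),(750,500)))
cv2.imwrite("pics/z2.png",b)
cv2.imwrite("pics/z3.png",np.hstack([c,d]))
```

```text
(no output)
```

View pics/z1.png

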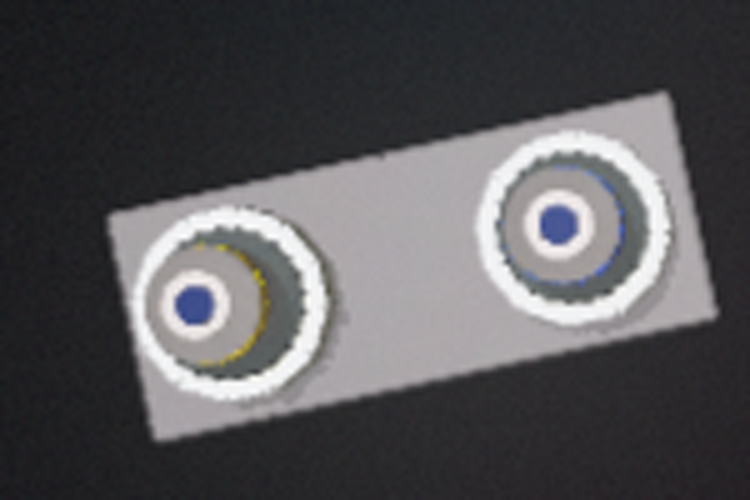

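View pics/z2.png

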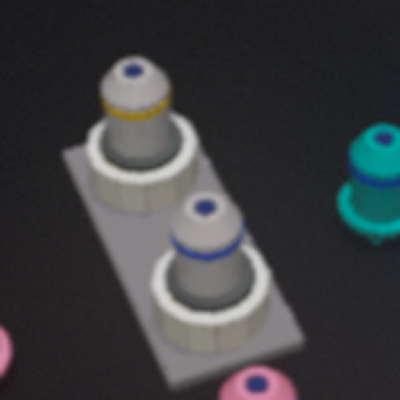

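View pics/z3.png

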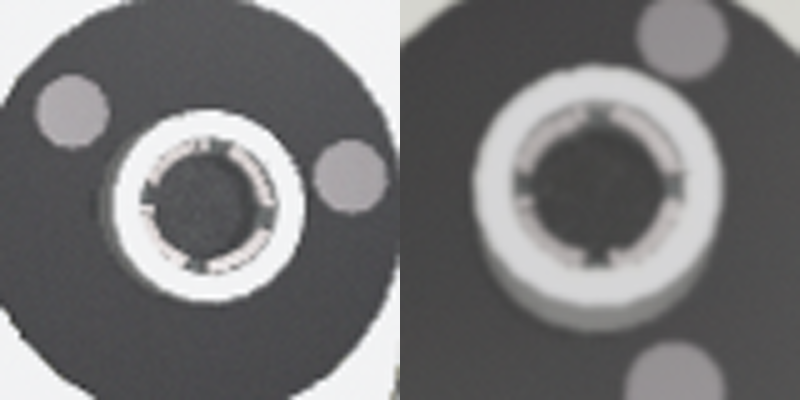

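```bash
cat > h.py <<'E'
import numpy as np,cv2
from rig import readout,cams,masks_of,place_of
np.set_printoptions(precision=4,suppress=True)
def ray(c,u,v):
    k=cams.calibration(c);M=np.array(k["mtx"]);E=np.array(k["extrinsics"])
    d=np.linalg.inv(M)@[u,v,1];d=E[:3,:3].T@np.array([d[0],-d[1],-d[2]])
    o=-E[:3,:3].T@E[:3,3];return o,d
def onz(c,u,v,z):
    o,d=ray(c,u,v);return o+d*(z-o[2])/d[2]
def proj(c,p):
    k=cams.calibration(c);M=np.array(k["mtx"]);E=np.array(k["extrinsics"])
    q=E[:3,:3]@np.array(p)+E[:3,3];q=M@[q[0],-q[1],-q[2]];return q[:2]/q[2]
def tool(d,R=None):
    "world shift (m) -> tool mm"
    R=np.array(readout.get_obs()["ee_rot"]) if R is None else R
    return R.T@np.array(d)*1000
def st():
    o=readout.get_obs();R=np.array(o["ee_rot"])
    print("t",round(o["time_s"],2),"p",np.array(o["position"]),"az",round(np.degrees(np.arctan2(R[1,2],R[0,2])),2),"tilt",R[:2,0],"F",np.array(o["ft_force"]),"T",np.array(o["torque"]),"w",round(o["gripper_width"],4),"j7",round(o["joints"][6],1));return o
E
python3 - <<'E'
from h import *
from scipy.optimize import least_squares
def ringfit(c,img,z,c0,r,lo=True):
    # radial edge search: projected circle of radius r around c0; find strongest gradient along radial
    g=cv2.cvtColor(img,cv2.COLOR_BGR2GRAY).astype(np.float32)
    pts=[]
    for a in np.radians(np.arange(0,360,6)):
        rs=np.arange(r-.007,r+.007,.0003)
        uv=np.array([proj(c,[c0[0]+q*np.cos(a),c0[1]+q*np.sin(a),z]) for q in rs],np.float32)
        v=cv2.remap(g,uv[:,:1].copy(),uv[:,1:].copy(),cv2.INTER_LINEAR)[:,0]
        v=cv2.GaussianBlur(v[:,None],(1,9),0)[:,0]
        dv=np.gradient(v); i=np.argmin(dv)  # bright inside -> dark outside
        pts.append([c0[0]+rs[i]*np.cos(a),c0[1]+rs[i]*np.sin(a)])
    pts=np.array(pts)
    f=lambda p:np.hypot(*(pts-p[:2]).T)-p[2]
    s=least_squares(f,[*c0,r],loss="soft_l1",f_scale=.0005)
    return s.x,np.median(abs(f(s.x)))
for c in("top","side"):
    im=cv2.imread(f"pics/{c}0.png")
    for n,z,c0,r in(("port",.130,(.532,-.244),.033),("wellB",.040,(.526,.152),.032),("wellY",.040,(.499,.279),.032)):
        x=c0
        for _ in range(3):
            s,e=ringfit(c,im,z,x,r);x=s[:2]
        print(c,n,s,e)
st()
E
```

```text
Traceback (most recent call last):
  File "h.py", line 11, in proj
    k=cams.calibration(c);M=np.array(k["mtx"]);E=np.array(k["extrinsics"])
ValueError: time passes only in moves, steps and waits
```

```bash
sed -i 's/^np.set_print/CAL={c:cams.calibration(c) for c in ("top","side")}\nnp.set_print/; s/k=cams.calibration(c);/k=CAL[c];/' h.py
cat > fit.py <<'E'
from h import *
from scipy.optimize import least_squares
def ringfit(c,img,z,c0,r):
    g=cv2.cvtColor(img,cv2.COLOR_BGR2GRAY).astype(np.float32)
    pts=[]
    for a in np.radians(np.arange(0,360,6)):
        rs=np.arange(r-.007,r+.007,.0003)
        uv=np.array([proj(c,[c0[0]+q*np.cos(a),c0[1]+q*np.sin(a),z]) for q in rs],np.float32)
        v=cv2.remap(g,uv[:,:1].copy(),uv[:,1:].copy(),cv2.INTER_LINEAR)[:,0]
        v=cv2.GaussianBlur(v[:,None],(1,9),0)[:,0]
        dv=np.gradient(v); i=np.argmin(dv)
        pts.append([c0[0]+rs[i]*np.cos(a),c0[1]+rs[i]*np.sin(a)])
    pts=np.array(pts)
    f=lambda p:np.hypot(*(pts-p[:2]).T)-p[2]
    s=least_squares(f,[*c0,r],loss="soft_l1",f_scale=.0005)
    return s.x,np.median(abs(f(s.x)))
E
python3 - <<'E'
from fit import *
for c in("top","side"):
    im=cv2.imread(f"pics/{c}0.png")
    for n,z,c0,r in(("port",.130,(.532,-.244),.033),("wellB",.040,(.526,.152),.032),("wellY",.040,(.499,.279),.032)):
        x=c0
        for _ in range(3):
            s,e=ringfit(c,im,z,x,r);x=s[:2]
        print(c,n,s,e)
st()
R=np.array(readout.get_obs()["ee_rot"])
print(tool([.55-.2668,-.2+.6195,.35-.168],R),tool([.526-.2668,.152+.6195,.2-.168],R))
E
```

```text
top port [ 0.529  -0.2419  0.0326] 0.00027265669719796215
top wellB [0.5267 0.1526 0.0355] 0.00028294438626478777
top wellY [0.497  0.2795 0.0356] 0.0004329459516747951
side port [ 0.528  -0.2424  0.0328] 0.00017521371163230562
side wellB [0.5261 0.1524 0.0364] 0.00039651119400773566
side wellY [0.4964 0.2787 0.0365] 0.0005579204390128226
t 0.7 p [ 0.267  -0.6199  0.169 ] az -66.7 tilt [0. 0.] F [ 0.1188 -0.078   0.227 ] T [ 0.0008 -0.015   0.0408] w 0.094 j7 -3.8
[-181.9732  426.0506 -273.2639] [ -31.9582  543.2421 -606.0426]
```

```bash
python3 -m pendant '[[[-50,20,-10],[0,0,0]],[[-100,50,-25],[-0.15,0,0]],[[-135,95,-55],[-0.33,0,0]],[[-155,145,-85],[-0.5,0,0]],[[-165,195,-120],[-0.67,0,0]],[[-165,245,-155],[-0.84,0,0]],[[-165,295,-190],[-1.0,0,0]],[[-165,345,-230],[-1.15,0,0]]]' 0 20
python3 - <<'E'
from h import *
o=st();R=np.array(o["ee_rot"]);p=np.array(o["position"])
print(tool(np.array([.5264,.1525,.16])-p,R))
E
```

```text
time_s: 1.7
position: [0.4929, -0.2718, 0.3342]
ee_rot: [[0.0, 0.009, 1.0], [-0.0, 1.0, -0.009], [-1.0, -0.0, 0.0]]
ft_force: [0.4, 0.5, -0.0]
gripper_width: 0.094
t 1.7 p [ 0.4929 -0.2718  0.3342] az -0.53 tilt [ 0.0004 -0.0003] F [ 0.4295  0.4748 -0.013 ] T [-0.0585 -0.0872 -0.0332] w 0.094 j7 19.4
[174.0818 424.6905  29.469 ]
```

```bash
python3 -m pendant '[[[0,60,5],[-0.05,0,0]],[[0,120,10],[-0.1,0,0]],[[10,180,14],[-0.15,0,0]],[[40,235,18],[-0.2,0,0]],[[70,285,22],[-0.25,0,0]],[[100,340,26],[-0.29,0,0]],[[130,390,29],[-0.29,0,0]],[[150,424.7,29.5],[-0.29,0,0]]]'
python3 - <<'E'
from h import *
o=st();R=np.array(o["ee_rot"]);p=np.array(o["position"])
print(tool(np.array([.5264,.1525,.053])-p,R))
E
```

```text
time_s: 2.7
position: [0.5271, 0.153, 0.1829]
ee_rot: [[-0.001, -0.274, 0.962], [0.0, 0.962, 0.274], [-1.0, 0.001, -0.0]]
ft_force: [0.6, -0.9, 0.8]
gripper_width: 0.0942
t 2.7 p [0.5271 0.153  0.1829] az 15.9 tilt [-0.0006  0.0004] F [ 0.6262 -0.8648  0.8032] T [-0.0546 -0.1154  0.0128] w 0.0942 j7 -16.1
[129.8645  -0.3345  -0.7411]
```

```bash
python3 -m pendant '[[[50,0,0],[0,0,0]],[[90,0,-0.5],[0,0,0]],[[115,-0.3,-0.7],[0,0,0]],[[125,-0.3,-0.7],[0,0,0]],[[130,-0.3,-0.7],[0,0,0]],[[130,-0.3,-0.7],[0,0,0]],[[130,-0.3,-0.7],[0,0,0]],[[130,-0.3,-0.7],[0,0,0]]]'
python3 - <<'E'
from h import *
st();cv2.imwrite("pics/t1.png",cams.capture("top"));cv2.imwrite("pics/s1.png",cams.capture("side"))
t=cv2.imread("pics/t1.png");s=cv2.imread("pics/s1.png")
a=cv2.resize(t[210:330,200:350],(500,400),interpolation=cv2.INTER_CUBIC)
b=cv2.resize(s[130:280,220:340],(320,400),interpolation=cv2.INTER_CUBIC)
cv2.imwrite("pics/z4.png",np.hstack([a,b])[:, :800])
E
```

```text
time_s: 3.7
position: [0.5274, 0.1503, 0.0546]
ee_rot: [[0.001, -0.272, 0.962], [0.0, 0.962, 0.272], [-1.0, -0.0, 0.001]]
ft_force: [-0.9, -0.4, 0.1]
gripper_width: 0.094
t 3.7 p [0.5274 0.1503 0.0546] az 15.8 tilt [0.0009 0.0002] F [-0.9245 -0.4355  0.0603] T [-0.041  -0.0942  0.0165] w 0.094 j7 -22.2
```

View pics/z4.png

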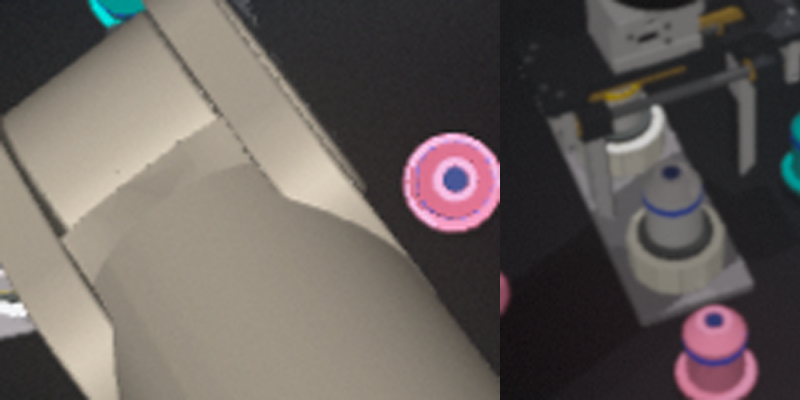

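Run:
```python
from h import *
s=320/120
for n,p in(("tcp",[.5274,.1503,.0546]),("fA",np.array([.5274,.1503,.0546])+.053*np.array([.962,.272,0])),("fB",np.array([.5274,.1503,.0546])-.053*np.array([.962,.272,0])),("ctr",[.5264,.1525,.072]),("top",[.5264,.1525,.104])):
    u=proj("side",p);print(n,u,500+(u[0]-220)*s,(u[1]-130)*s)
st()
```

```text
tcp [285.9282 212.4   ] 675.8084518532694 219.7332718307579
fA [310.5625 203.8438] 741.5000493516175 196.91681958387463
fB [260.4914 221.2348] 607.9771166207214 243.29291233447202
ctr [284.8287 205.5696] 672.876648405793 201.51891407366912
top [283.9796 193.9447] 670.6122556359257 170.51922048419942
t 3.8 p [0.5273 0.1503 0.0544] az 15.81 tilt [0.0005 0.0001] F [-0.5391 -0.4718 -0.5039] T [-0.0377 -0.06   -0.0003] w 0.094 j7 -22.2
```

Run:
```python
from h import *
s=cv2.imread("pics/s1.png")
b=cv2.resize(s[120:250,225:345],(720,600)[::1],interpolation=cv2.INTER_CUBIC)
b=cv2.convertScaleAbs(b,alpha=1.8,beta=20)
for p in([.5274,.1503,.0546],np.array([.5274,.1503,.0546])+.053*np.array([.962,.272,0]),np.array([.5274,.1503,.0546])-.053*np.array([.962,.272,0])):
    u=proj("side",p);cv2.circle(b,(int((u[0]-225)*6),int((u[1]-120)*600/130)),4,(0,0,255),1)
cv2.imwrite("pics/z5.png",b)
```

```text
(no output)
```

View pics/z5.png

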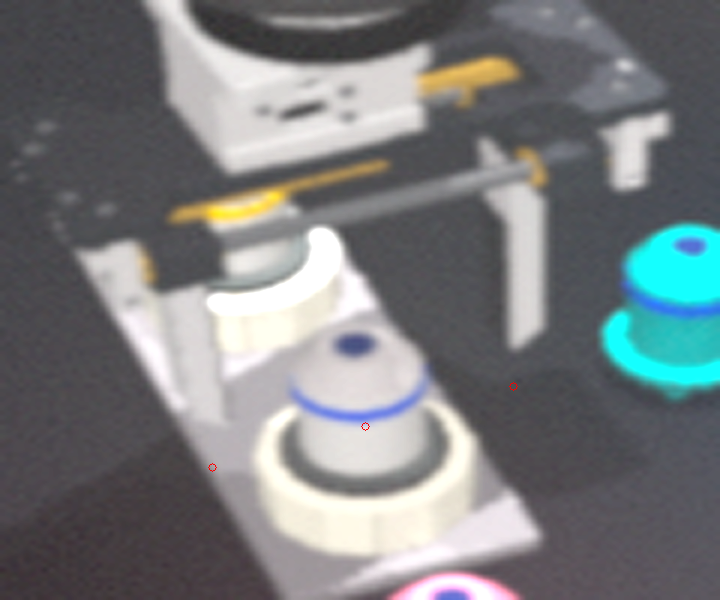

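View pics/s1.png

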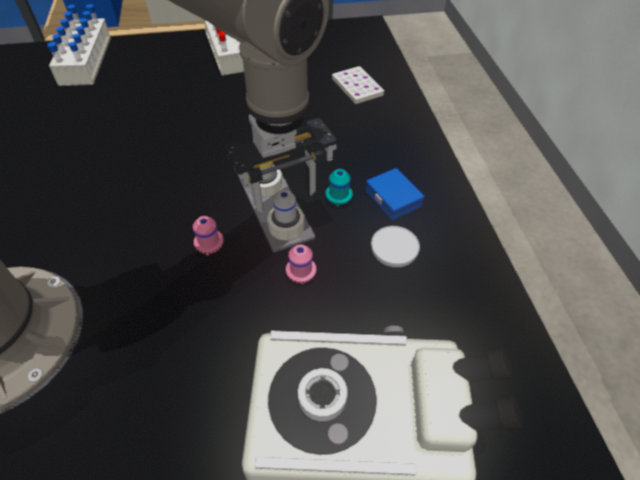

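View pics/t1.png

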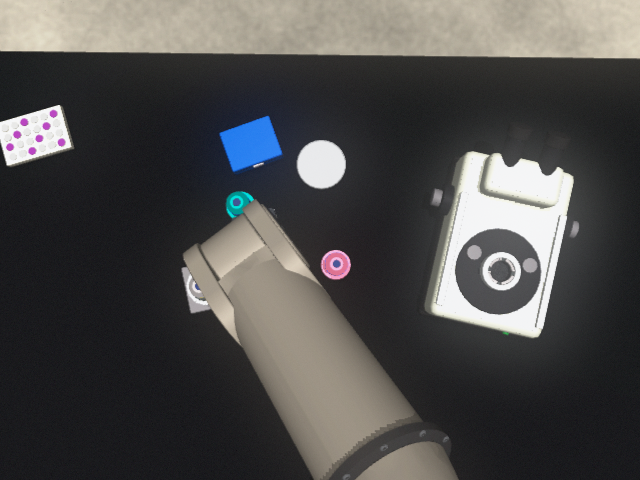

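Run:
```python
from h import *
s=cv2.imread("pics/s1.png")
x0,y0,S=215,90,5.7
b=cv2.resize(s[y0:y0+105,x0:x0+140],None,fx=S,fy=S,interpolation=cv2.INTER_CUBIC)
b=cv2.resize(s[y0:y0+105,x0:x0+135],(int(135*S),int(105*S)),interpolation=cv2.INTER_CUBIC)
b=cv2.convertScaleAbs(b,alpha=2,beta=30)
t=np.array([.5273,.1503,.0546]);z=np.array([.962,.272,0]);y=np.array([-.272,.962,0])
for col,off in(((0,0,255),0),((0,255,0),.028)):
  P=[t+z*a*.0885+y*c*.0375+[0,0,.097+off] for a,c in((-1,-1),(1,-1),(1,1),(-1,1))]
  uv=np.array([[(proj("side",p)-[x0,y0])*S] for p in P]).astype(np.int32)
  cv2.polylines(b,[uv.reshape(-1,1,2)],True,col,1)
  for a in(-1,1):
    f=[t+z*a*w+y*c*.008+[0,0,h+off] for w in(.047,.0595) for c in(-1,1) for h in(0,)]
    for p in f: cv2.circle(b,tuple(int(q) for q in (proj("side",p)-[x0,y0])*S),3,col,1)
cv2.imwrite("pics/z6.png",b);print(b.shape)
for p in([0,0,0],):print(proj("side",p))
```

```text
(598, 769, 3)
[ -7.3311 336.6902]
```

View pics/z6.png

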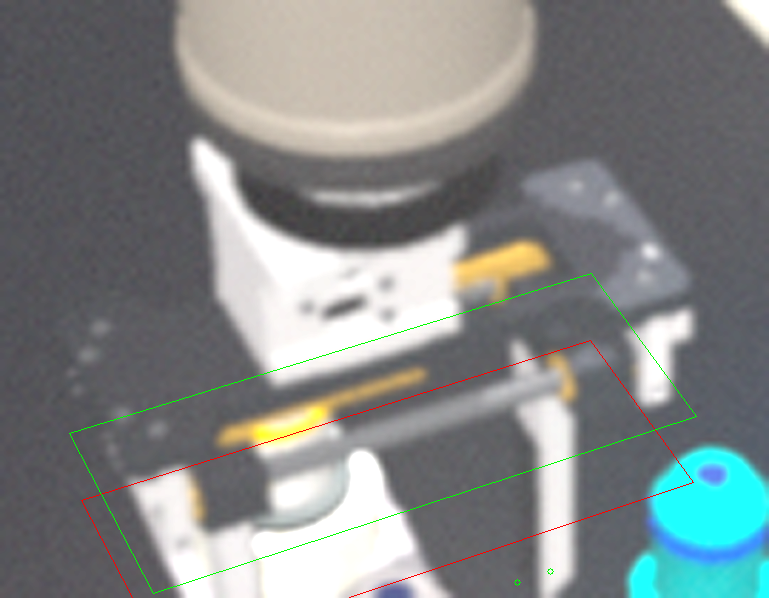

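Run:
```python
from h import *
s=cv2.imread("pics/t1.png")
x0,y0,S=215,180,10
b=cv2.resize(s[y0:y0+60,x0:x0+75],None,fx=S,fy=S,interpolation=cv2.INTER_CUBIC)
b=cv2.convertScaleAbs(b,alpha=2.5,beta=40)
t=np.array([.5273,.1503,.0546]);z=np.array([.962,.272,0]);y=np.array([-.272,.962,0])
for col,off,dy in(((0,0,255),0,0),((0,255,0),.028,0),((255,255,0),0,.023)):
  P=[t+[0,dy,0]+z*a*.0885+y*c*.0375+[0,0,.12+off] for a,c in((-1,-1),(1,-1),(1,1),(-1,1))]
  uv=np.array([[(proj("top",p)-[x0,y0])*S] for p in P]).astype(np.int32)
  cv2.polylines(b,[uv.reshape(-1,1,2)],True,col,1)
cv2.imwrite("pics/z7.png",b);print(b.shape)
```

```text
(600, 750, 3)
```

View pics/z7.png

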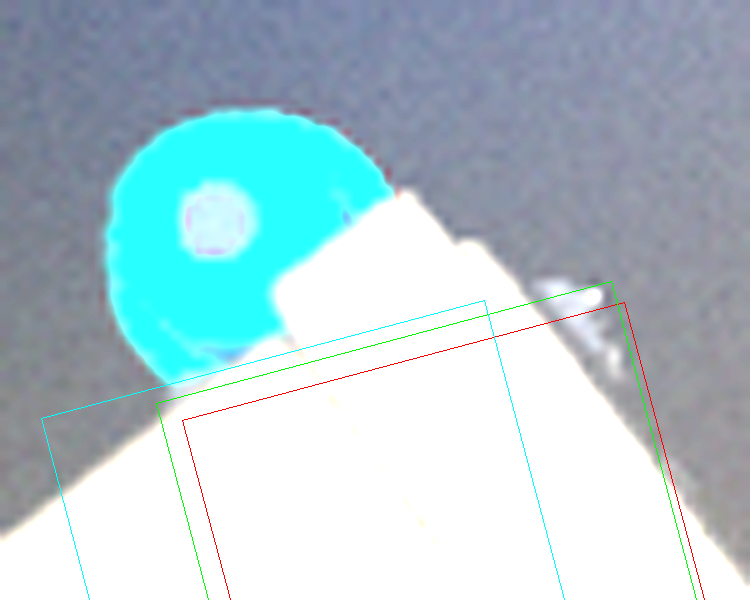

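```bash
python3 -m pendant '[[[0,0,0],[0,0,0]],[[0,0,0],[0,0,0]],[[0,0,0],[0,0,0]],[[0,0,0],[0,0,0]],[[0,0,0],[0,0,0]],[[0,0,0],[0,0,0]],[[0,0,0],[0,0,0]],[[0,0,0],[0,0,0]]]' 112 10
python3 - <<'E'
from h import *
st();s=cams.capture("side");cv2.imwrite("pics/s2.png",s)
x0,y0,S=225,130,6
b=cv2.resize(s[y0:y0+100,x0:x0+120],None,fx=S,fy=S,interpolation=cv2.INTER_CUBIC)
b=cv2.convertScaleAbs(b,alpha=1.8,beta=20)
cv2.imwrite("pics/z8.png",b)
E
```

```text
time_s: 4.8
position: [0.5271, 0.1502, 0.054]
ee_rot: [[0.0, -0.272, 0.962], [0.0, 0.962, 0.272], [-1.0, 0.0, 0.0]]
ft_force: [-0.5, 0.0, -0.3]
gripper_width: 0.0529
t 4.8 p [0.5271 0.1502 0.054 ] az 15.81 tilt [0. 0.] F [-0.4807  0.0377 -0.2732] T [-0.06   -0.121   0.0331] w 0.0529 j7 -22.2
```

View pics/z8.png

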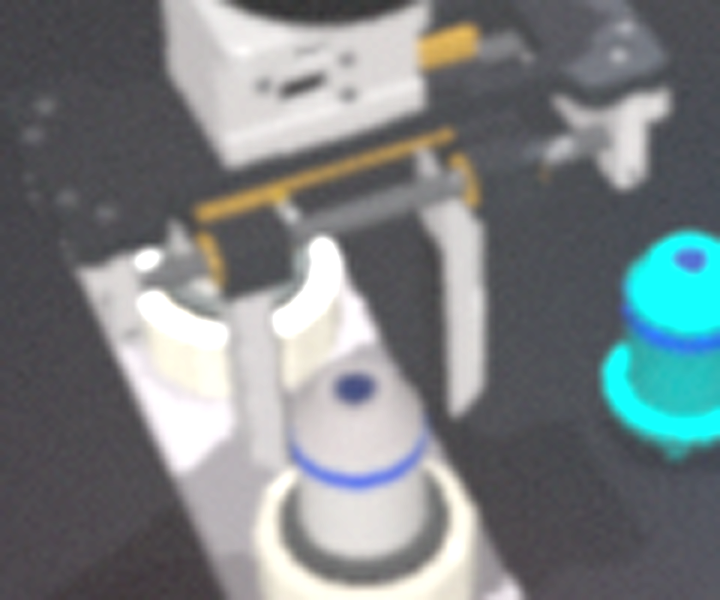

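Run:
```python
from h import *
def tri(a,b):
    o1,d1=ray("top",*a);o2,d2=ray("side",*b);d1/=np.linalg.norm(d1);d2/=np.linalg.norm(d2)
    A=np.c_[d1,-d2];s=np.linalg.lstsq(A,o2-o1,rcond=None)[0]
    return o1+d1*s[0],np.linalg.norm(o1+d1*s[0]-o2-d2*s[1])
t=np.array([.5273,.1503,.0546]);z=np.array([.962,.272,0]);y=np.array([-.272,.962,0])
for a in((275.5,209),(277,217)):
  for b in((318.5,118),(336,139),(337,143)):
    p,e=tri(a,b);q=p-t;print(a,b,p,round(e,4),"tool z,y,h",q@z,q@y,q[2])
```

```text
(275.5, 209) (318.5, 118) [0.6116 0.1329 0.2856] 0.0235 tool z,y,h 0.0763343121987419 -0.03968545535060538 0.2310139585088614
(275.5, 209) (336, 139) [0.6175 0.1368 0.2353] 0.0009 tool z,y,h 0.08307260490111248 -0.03754297939292076 0.18071146962855775
(275.5, 209) (337, 143) [0.6186 0.1375 0.2259] 0.0019 tool z,y,h 0.08433763145510197 -0.03714075748041734 0.17126783353614514
(277, 217) (318.5, 118) [0.5998 0.1304 0.2868] 0.0122 tool z,y,h 0.06430355166253225 -0.038841141042736824 0.23221203290783352
(277, 217) (336, 139) [0.6049 0.1341 0.238 ] 0.0127 tool z,y,h 0.07019309729765821 -0.03671172403055498 0.18337223595233862
(277, 217) (337, 143) [0.6058 0.1348 0.2287] 0.0138 tool z,y,h 0.0713146238672171 -0.03630622623755216 0.1740718360011496
```

```bash
python3 -m pendant '[[[1,1.8,0],[0,0,0]],[[2,1.8,0],[0,0,0]],[[3,1.8,0],[0,0,0]],[[4,1.8,0],[0,0,0]],[[5,1.8,0],[0,0,0]],[[5.5,1.8,0],[0,0,0]],[[5.5,1.8,0],[0,0,0]],[[5.5,1.8,0],[0,0,0]]]'
python3 - <<'E'
from h import *
st();s=cams.capture("side");cv2.imwrite("pics/s3.png",s)
x0,y0,S=250,170,10
b=cv2.resize(s[y0:y0+60,x0:x0+75],None,fx=S,fy=S,interpolation=cv2.INTER_CUBIC)
b=cv2.convertScaleAbs(b,alpha=1.8,beta=20)
cv2.imwrite("pics/z9.png",b)
E
```

```text
time_s: 5.85
position: [0.5266, 0.152, 0.0486]
ee_rot: [[0.0, -0.272, 0.962], [0.0, 0.962, 0.272], [-1.0, 0.0, 0.0]]
ft_force: [-0.1, -0.0, 0.3]
gripper_width: 0.0527
t 5.85 p [0.5266 0.152  0.0486] az 15.81 tilt [0.0001 0.0001] F [-0.1167 -0.0178  0.2735] T [ 0.0071 -0.0843 -0.0292] w 0.0527 j7 -22.7
```

View pics/z9.png

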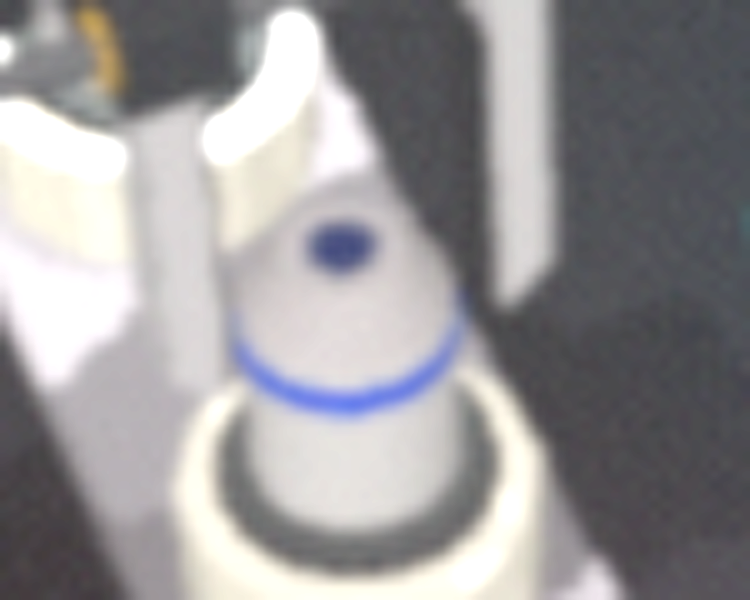

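Run:
```python
from h import *
s=cv2.imread("pics/s3.png")
x0,y0,S=250,165,10
b=cv2.resize(s[y0:y0+60,x0:x0+75],None,fx=S,fy=S,interpolation=cv2.INTER_CUBIC)
b=cv2.convertScaleAbs(b,alpha=1.8,beta=20)
t=np.array([.5266,.152,.0486]);z=np.array([.962,.272,0]);y=np.array([-.272,.962,0])
for col,off in(((0,0,255),0),((0,255,0),.02),((255,0,255),.03)):
  for a in(-1,1):
    P=[t+z*a*w+y*c*.008+[0,0,off] for w,c in((.0264,-1),(.0389,-1),(.0389,1),(.0264,1))]
    uv=np.array([[(proj("side",p)-[x0,y0])*S] for p in P]).astype(np.int32)
    cv2.polylines(b,[uv.reshape(-1,1,2)],True,col,1)
cv2.imwrite("pics/z10.png",b)
```

```text
(no output)
```

View pics/z10.png

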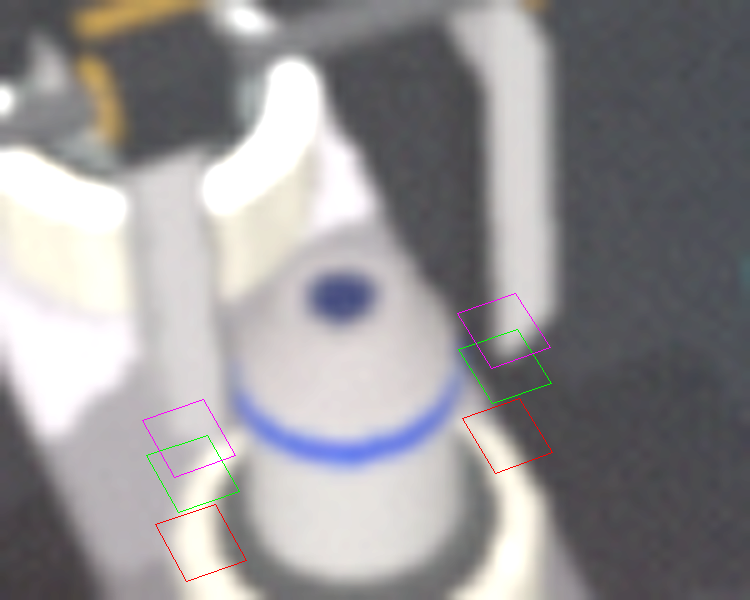

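```bash
python3 -m pendant '[[[0.5,0,0],[0,0,0]],[[1,0,0],[0,0,0]],[[1.5,0,0],[0,0,0]],[[2,0,0],[0,0,0]],[[2.5,0,0],[0,0,0]],[[3,0,0],[0,0,0]],[[3.5,0,0],[0,0,0]],[[4,0,0],[0,0,0]]]'
```

```text
time_s: 6.9
position: [0.5266, 0.152, 0.0445]
ee_rot: [[-0.0, -0.273, 0.962], [0.0, 0.962, 0.273], [-1.0, 0.0, -0.0]]
ft_force: [0.3, -0.4, -0.5]
gripper_width: 0.0529
```

```bash
python3 -m pendant '[[[0.6,0,0],[0,0,0]],[[1.2,0,0],[0,0,0]],[[1.8,0,0],[0,0,0]],[[2.5,0,0],[0,0,0]],[[3.2,0,0],[0,0,0]],[[4,0,0],[0,0,0]],[[4.8,0,0],[0,0,0]],[[5.5,0,0],[0,0,0]]]'
```

```text
time_s: 7.9
position: [0.5266, 0.152, 0.039]
ee_rot: [[-0.0, -0.272, 0.962], [0.0, 0.962, 0.272], [-1.0, 0.0, 0.0]]
ft_force: [-0.3, -0.4, 1.2]
gripper_width: 0.0528
```

```bash
python3 -m pendant '[[[1,0,0],[0,0,0]],[[2,0,0],[0,0,0]],[[3,0,0],[0,0,0]],[[4,0,0],[0,0,0]],[[5,0,0],[0,0,0]],[[6,0,0],[0,0,0]],[[7,0,0],[0,0,0]],[[8,0,0],[0,0,0]]]'
python3 - <<'E'
from h import *
o=st();s=cams.capture("side");cv2.imwrite("pics/s4.png",s)
x0,y0,S=250,165,10
b=cv2.resize(s[y0:y0+60,x0:x0+75],None,fx=S,fy=S,interpolation=cv2.INTER_CUBIC)
b=cv2.convertScaleAbs(b,alpha=1.8,beta=20)
t=np.array(o["position"]);z=np.array([.962,.272,0]);y=np.array([-.272,.962,0])
for col,off in(((0,255,0),.02),((255,0,255),.03)):
  for a in(-1,1):
    P=[t+z*a*w+y*c*.008+[0,0,off] for w,c in((.0264,-1),(.0389,-1),(.0389,1),(.0264,1))]
    uv=np.array([[(proj("side",p)-[x0,y0])*S] for p in P]).astype(np.int32)
    cv2.polylines(b,[uv.reshape(-1,1,2)],True,col,1)
cv2.imwrite("pics/z11.png",b)
E
```

```text
time_s: 8.9
position: [0.5266, 0.152, 0.031]
ee_rot: [[0.0, -0.272, 0.962], [0.0, 0.962, 0.272], [-1.0, 0.0, 0.0]]
ft_force: [-0.2, -0.0, 0.0]
gripper_width: 0.053
t 8.9 p [0.5266 0.152  0.031 ] az 15.81 tilt [0.     0.0001] F [-0.2486 -0.0453  0.0453] T [ 0.0041 -0.069  -0.0006] w 0.053 j7 -23.7
```

View pics/z11.png

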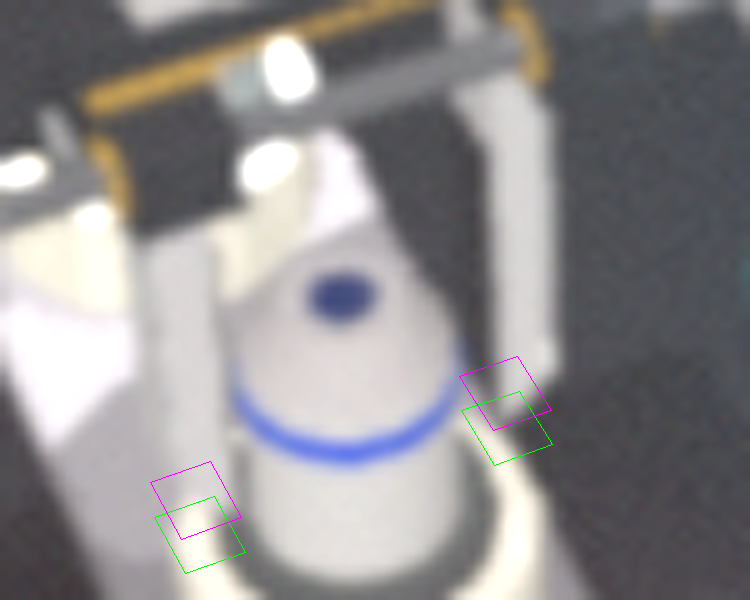

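```bash
python3 -m pendant '[[[1,0,0],[0,0,0]],[[2,0,0],[0,0,0]],[[3,0,0],[0,0,0]],[[4,0,0],[0,0,0]],[[5,0,0],[0,0,0]],[[6,0,0],[0,0,0]],[[7,0,0],[0,0,0]],[[7.5,0,0],[0,0,0]]]'
python3 -m pendant '[[[0,0,0],[0,0,0]],[[0,0,0],[0,0,0]],[[0,0,0],[0,0,0]],[[0,0,0],[0,0,0]],[[0,0,0],[0,0,0]],[[0,0,0],[0,0,0]],[[0,0,0],[0,0,0]],[[0,0,0],[0,0,0]]]' 255 25
python3 - <<'E'
from h import *
o=st();s=cams.capture("side");cv2.imwrite("pics/s5.png",s)
x0,y0,S=250,165,10
b=cv2.resize(s[y0:y0+60,x0:x0+75],None,fx=S,fy=S,interpolation=cv2.INTER_CUBIC)
b=cv2.convertScaleAbs(b,alpha=1.8,beta=20)
cv2.imwrite("pics/z12.png",b)
E
```

```text
time_s: 9.95
position: [0.5265, 0.152, 0.0234]
ee_rot: [[-0.0, -0.272, 0.962], [0.0, 0.962, 0.272], [-1.0, 0.0, -0.0]]
ft_force: [-0.5, -0.4, -0.2]
gripper_width: 0.053
time_s: 10.95
position: [0.5266, 0.152, 0.0235]
ee_rot: [[-0.0, -0.272, 0.962], [0.0, 0.962, 0.272], [-1.0, 0.0, -0.0]]
ft_force: [1.2, 1.1, -1.2]
gripper_width: 0.0415
t 10.95 p [0.5266 0.152  0.0235] az 15.81 tilt [-0.  0.] F [ 1.1805  1.0991 -1.1538] T [ 0.0656 -0.2241 -0.0379] w 0.0415 j7 -24.2
```

View pics/z12.png

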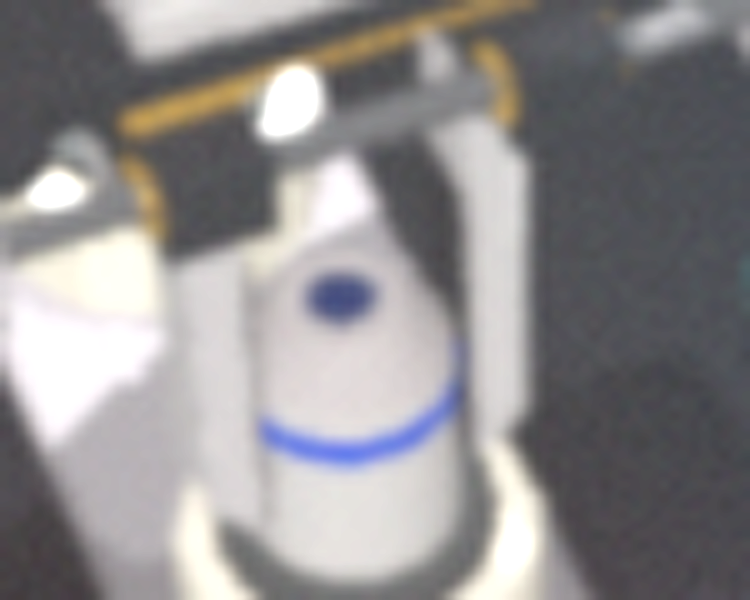

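```bash
python3 -m pendant '[[[-2,0,0],[0,0,0]],[[-5,0,0],[0,0,0]],[[-10,0,0],[0,0,0]],[[-20,0,0],[0,0,0]],[[-35,0,0],[0,0,0]],[[-50,0,0],[0,0,0]],[[-70,0,0],[0,0,0]],[[-80,0,0],[0,0,0]]]'
python3 - <<'E'
from h import *
o=st();s=cams.capture("side");cv2.imwrite("pics/s6.png",s)
x0,y0,S=225,110,6
b=cv2.resize(s[y0:y0+100,x0:x0+120],None,fx=S,fy=S,interpolation=cv2.INTER_CUBIC)
b=cv2.convertScaleAbs(b,alpha=1.8,beta=20)
cv2.imwrite("pics/z13.png",b)
p=np.array(o["position"]);print(tool(np.array([.5285,-.2422,.22])-p))
E
```

```text
time_s: 12.0
position: [0.5272, 0.1522, 0.1054]
ee_rot: [[0.002, -0.272, 0.962], [0.0, 0.962, 0.272], [-1.0, -0.0, 0.002]]
ft_force: [-0.0, -0.2, -2.6]
gripper_width: 0.0415
t 12.0 p [0.5272 0.1522 0.1054] az 15.81 tilt [0.0018 0.0004] F [-0.0349 -0.174  -2.5851] T [-0.0514 -0.0708 -0.0138] w 0.0415 j7 -19.7
[-114.8398 -379.8524 -105.8521]
```

View pics/z13.png

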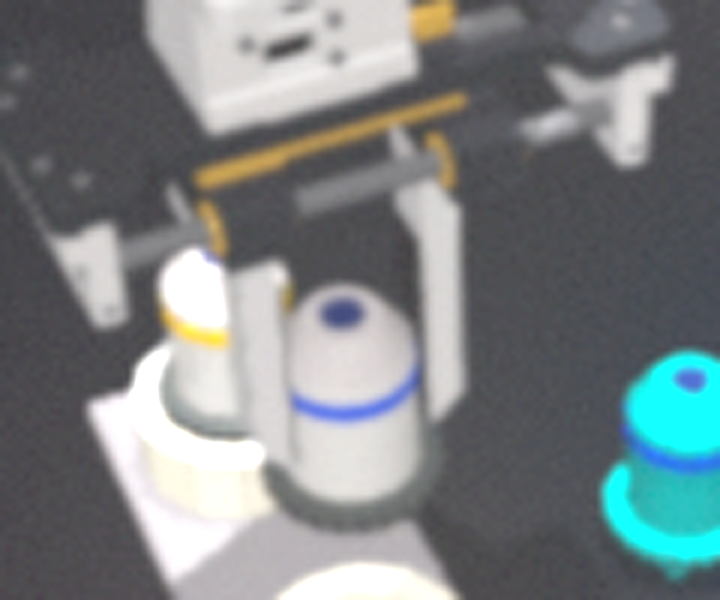

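```bash
python3 -m pendant '[[[-35,-20,-5],[0,0,0]],[[-75,-60,-15],[0.05,0,0]],[[-105,-110,-30],[0.15,0,0]],[[-115,-165,-46],[0.25,0,0]],[[-115,-220,-61],[0.35,0,0]],[[-115,-275,-77],[0.45,0,0]],[[-115,-325,-91],[0.54,0,0]],[[-115,-360,-100],[0.54,0,0]]]'
python3 - <<'E'
from h import *
o=st();p=np.array(o["position"]);print(tool(np.array([.5285,-.2422,.16])-p))
E
```

```text
time_s: 13.05
position: [0.5277, -0.2243, 0.2182]
ee_rot: [[-0.001, 0.264, 0.964], [-0.0, 0.964, -0.264], [-1.0, -0.0, -0.001]]
ft_force: [0.6, 0.8, -2.5]
gripper_width: 0.0414
t 13.05 p [ 0.5277 -0.2243  0.2182] az -15.33 tilt [-0.0006 -0.0002] F [ 0.6391  0.815  -2.4679] T [-0.0429 -0.0712 -0.0055] w 0.0414 j7 -3.4
[ 58.2212 -17.067    5.5529]
```

```bash
python3 -m pendant '[[[0,-8,2.5],[0,0,0]],[[10,-17,5.5],[0,0,0]],[[25,-17,5.5],[0,0,0]],[[40,-17,5.5],[0,0,0]],[[52,-17,5.5],[0,0,0]],[[58,-17,5.5],[0,0,0]],[[58,-17,5.5],[0,0,0]],[[58,-17,5.5],[0,0,0]]]'
python3 - <<'E'
from h import *
o=st();s=cams.capture("side");cv2.imwrite("pics/s7.png",s);t=cams.capture("top");cv2.imwrite("pics/t7.png",t)
x0,y0,S=265,300,5
b=cv2.resize(s[y0:y0+110,x0:x0+120],None,fx=S,fy=S,interpolation=cv2.INTER_CUBIC)
cv2.imwrite("pics/z14.png",b)
for c in("side","top"):
    for q in("blue_objective_center","blue_objective_flange"):
        print(c,q,[(np.array(d["point"]),round(d["conf"],2)) for d in place_of(c,q)])
E
```

```text
time_s: 14.05
position: [0.5296, -0.2395, 0.1609]
ee_rot: [[0.001, 0.261, 0.965], [-0.0, 0.965, -0.261], [-1.0, -0.0, 0.001]]
ft_force: [0.8, 1.5, -3.1]
gripper_width: 0.0414
t 14.05 p [ 0.5296 -0.2395  0.1609] az -15.13 tilt [ 0.0006 -0.0002] F [ 0.8323  1.4988 -3.0508] T [-0.0611 -0.038   0.0061] w 0.0414 j7 -3.0
side blue_objective_center [(array([0.3737, 0.1386, 0.0448]), 0.81), (array([ 0.5283, -0.2351,  0.2056]), 0.57)]
side blue_objective_flange [(array([0.3681, 0.1376, 0.0129]), 0.68), (array([ 0.5309, -0.238 ,  0.177 ]), 0.65)]
top blue_objective_center [(array([ 0.5313, -0.2408,  0.2063]), 0.87), (array([0.6518, 0.2207, 0.0445]), 0.85), (array([0.5385, 0.0403, 0.043 ]), 0.8), (array([0.3746, 0.1395, 0.0471]), 0.75), (array([ 0.5272, -0.237 ,  0.1735]), 0.52)]
top blue_objective_flange [(array([ 0.5291, -0.2395,  0.175 ]), 0.97), (array([0.3731, 0.1372, 0.0098]), 0.71), (array([0.6464, 0.2237, 0.0117]), 0.68), (array([0.5388, 0.0414, 0.0102]), 0.58), (array([ 0.5293, -0.2415,  0.2057]), 0.58), (array([ 0.5284, -0.2422,  0.1275]), 0.48), (array([ 0.763 ,  0.2006, -0.0003]), 0.32)]
```

View pics/z14.png

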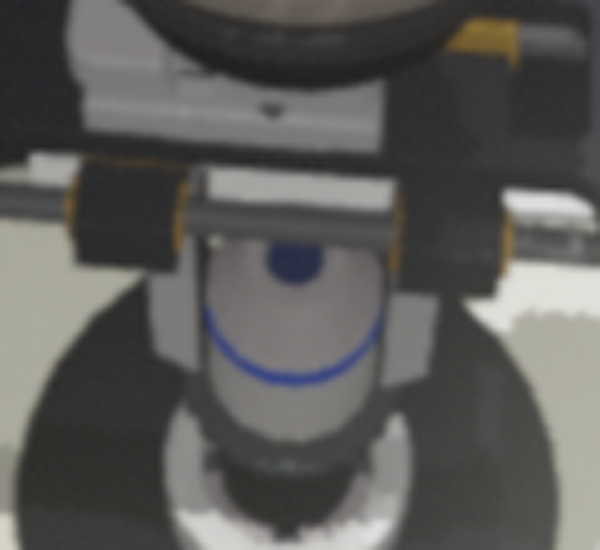

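View pics/t7.png

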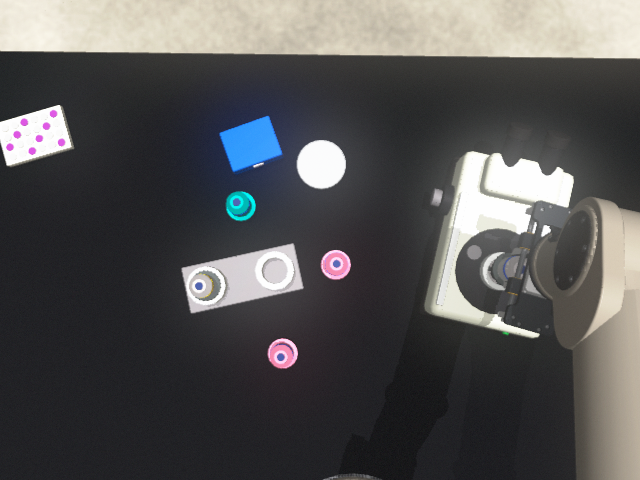

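```bash
python3 -m pendant '[[[5,-3.4,-0.3],[0,0,0]],[[12,-3.4,-0.3],[0,0,0]],[[19,-3.4,-0.3],[0,0,0]],[[25,-3.4,-0.3],[0,0,0]],[[29,-3.4,-0.3],[0,0,0]],[[30.5,-3.4,-0.3],[0,0,0]],[[30.5,-3.4,-0.3],[0,0,0]],[[30.5,-3.4,-0.3],[0,0,0]]]'
python3 - <<'E'
from fit import *
o=st();s=cams.capture("side");cv2.imwrite("pics/s8.png",s);t=cams.capture("top");cv2.imwrite("pics/t8.png",t)
b=cv2.resize(s[330:430,280:370],(450,500),interpolation=cv2.INTER_CUBIC)
a=cv2.resize(t[235:305,470:520],(350,490),interpolation=cv2.INTER_CUBIC)
a=cv2.copyMakeBorder(a,0,10,0,0,cv2.BORDER_CONSTANT)
cv2.imwrite("pics/z15.png",np.hstack([b,a]))
E
```

```text
time_s: 15.35
position: [0.5283, -0.2427, 0.1302]
ee_rot: [[0.0, 0.261, 0.965], [-0.0, 0.965, -0.261], [-1.0, -0.0, 0.0]]
ft_force: [-0.2, 0.2, -2.4]
gripper_width: 0.0413
t 15.35 p [ 0.5283 -0.2427  0.1302] az -15.13 tilt [ 0.0003 -0.0001] F [-0.1681  0.2328 -2.3633] T [-0.0478 -0.0626 -0.0058] w 0.0413 j7 -3.3
```

View pics/z15.png

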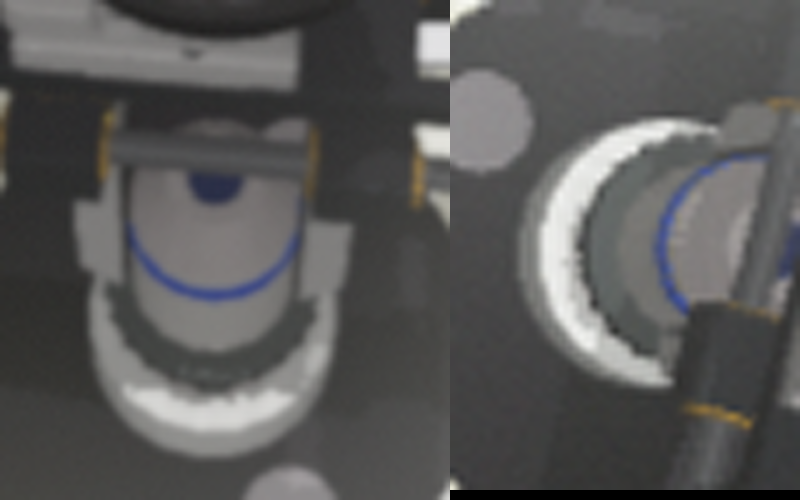

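```bash
cat >> fit.py <<'E'
def arcfit(c,img,z,c0,r,angs,sign,span=.006):
    g=cv2.cvtColor(img,cv2.COLOR_BGR2GRAY).astype(np.float32);pts=[]
    for a in np.radians(angs):
        rs=np.arange(r-span,r+span,.0002)
        uv=np.array([proj(c,[c0[0]+q*np.cos(a),c0[1]+q*np.sin(a),z]) for q in rs],np.float32)
        v=cv2.remap(g,uv[:,:1].copy(),uv[:,1:].copy(),cv2.INTER_LINEAR)[:,0]
        v=cv2.GaussianBlur(v[:,None],(1,9),0)[:,0];dv=sign*np.gradient(v);i=np.argmax(dv)
        pts.append([c0[0]+rs[i]*np.cos(a),c0[1]+rs[i]*np.sin(a)])
    pts=np.array(pts);f=lambda p:np.hypot(*(pts-p[:2]).T)-r
    s=least_squares(f,c0,loss="soft_l1",f_scale=.0004)
    return s.x,np.median(abs(f(s.x))),np.degrees(0)
E
python3 - <<'E'
from fit import *
t=cv2.imread("pics/t8.png");s=cv2.imread("pics/s8.png")
t0=cv2.imread("pics/top0.png");s0=cv2.imread("pics/side0.png")
print("top flange",arcfit("top",t,.1467,(.5283,-.2427),.028,np.arange(45,150,5),1)[:2])
print("top port arc",arcfit("top",t,.130,(.5283,-.2427),.033,np.arange(45,150,5),-1)[:2], arcfit("top",t0,.130,(.5283,-.2427),.033,np.arange(0,360,5),-1)[:2],"same arc before",arcfit("top",t0,.130,(.5283,-.2427),.033,np.arange(45,150,5),-1)[:2])
print("side flange",arcfit("side",s,.1467,(.5283,-.2427),.028,np.arange(225,310,5),1)[:2])
print("side port arc before",arcfit("side",s0,.130,(.5283,-.2427),.033,np.arange(0,360,5),-1)[:2])
print("bore top",arcfit("top",t0,.130,(.5283,-.2427),.0232,np.arange(0,360,5),1,.002)[:2])
print("bore side",arcfit("side",s0,.130,(.5283,-.2427),.0232,np.arange(0,360,5),1,.002)[:2])
E
```

```text
top flange (array([ 0.5287, -0.2424]), np.float64(0.00027653553842196463))
top port arc (array([ 0.5291, -0.2427]), np.float64(0.00016707393088535166)) (array([ 0.529, -0.242]), np.float64(0.00041458862276902084)) same arc before (array([ 0.5289, -0.2425]), np.float64(0.00015610078598368715))
side flange (array([ 0.5247, -0.2443]), np.float64(0.0006536329677576044))
side port arc before (array([ 0.528 , -0.2424]), np.float64(0.00022331303641935293))
bore top (array([ 0.5288, -0.2422]), np.float64(0.0004362111064971433))
bore side (array([ 0.5281, -0.2426]), np.float64(0.00032172923725399226))
```

```bash
python3 -m pendant '[[[1,0,0],[0,0,0]],[[2,0,0],[0,0,0]],[[3,0,0],[0,0,0]],[[4,0,0],[0,0,0]],[[5,0,0],[0,0,0]],[[5.5,0,0],[0,0,0]],[[6,0,0],[0,0,0]],[[6,0,0],[0,0,0]]]'
python3 -m pendant '[[[0.2,0,0],[0,0,0]],[[0.4,0,0],[0,0,0]],[[0.6,0,0],[0,0,0]],[[0.8,0,0],[0,0,0]],[[1,0,0],[0,0,0]],[[1.2,0,0],[0,0,0]],[[1.4,0,0],[0,0,0]],[[1.5,0,0],[0,0,0]]]'
```

```text
time_s: 16.45
position: [0.5281, -0.2427, 0.1239]
ee_rot: [[-0.0, 0.261, 0.965], [0.0, 0.965, -0.261], [-1.0, 0.0, -0.0]]
ft_force: [0.0, 0.2, -2.8]
gripper_width: 0.042
time_s: 17.45
position: [0.5281, -0.2427, 0.1225]
ee_rot: [[0.0, 0.261, 0.965], [0.0, 0.965, -0.261], [-1.0, 0.0, 0.0]]
ft_force: [0.2, -0.4, -2.7]
gripper_width: 0.0413
```

```bash
python3 -m pendant '[[[0.2,0,0],[0,0,0]],[[0.4,0,0],[0,0,0]],[[0.6,0,0],[0,0,0]],[[0.8,0,0],[0,0,0]],[[1,0,0],[0,0,0]],[[1,0,0],[0,0,0]],[[1,0,0],[0,0,0]],[[1,0,0],[0,0,0]]]'
```

```text
time_s: 18.45
position: [0.5283, -0.2428, 0.122]
ee_rot: [[0.0, 0.261, 0.965], [-0.0, 0.965, -0.261], [-1.0, -0.0, 0.0]]
ft_force: [-3.6, 0.9, 7.1]
gripper_width: 0.0414
```

```bash
python3 -m pendant '[[[0.2,0,0],[0,0,0]],[[0.4,0,0],[0,0,0]],[[0.6,0,0],[0,0,0]],[[0.8,0,0],[0,0,0]],[[1,0,0],[0,0,0]],[[1,0,0],[0,0,0]],[[1,0,0],[0,0,0]],[[1,0,0],[0,0,0]]]'
```

```text
time_s: 19.45
position: [0.5284, -0.2429, 0.1218]
ee_rot: [[0.001, 0.261, 0.965], [-0.001, 0.965, -0.261], [-1.0, -0.0, 0.001]]
ft_force: [-5.6, 2.7, 17.4]
gripper_width: 0.0418
```

```bash
python3 -m pendant '[[[-0.7,0,0],[0,0,0]],[[-0.7,0,0],[-0.02,0,0]],[[-0.7,0,0],[-0.04,0,0]],[[-0.7,0,0],[-0.06,0,0]],[[-0.7,0,0],[-0.08,0,0]],[[-0.7,0,0],[-0.1,0,0]],[[-0.7,0,0],[-0.12,0,0]],[[-0.7,0,0],[-0.12,0,0]]]'; python3 -c "from h import *;st()"
```

```text
time_s: 20.45
position: [0.529, -0.2429, 0.1224]
ee_rot: [[0.002, 0.143, 0.99], [-0.001, 0.99, -0.143], [-1.0, -0.0, 0.002]]
ft_force: [-2.0, 1.7, 13.8]
gripper_width: 0.0413
t 20.45 p [ 0.529  -0.2429  0.1224] az -8.24 tilt [ 0.0019 -0.0006] F [-1.9795  1.6616 13.8375] T [ 0.2847  0.6258 -0.0893] w 0.0413 j7 2.8
```

```bash
python3 -m pendant '[[[-0.3,0,0],[-0.02,0,0]],[[-0.5,0,0],[-0.04,0,0]],[[-0.5,0,0],[-0.06,0,0]],[[-0.5,0,0],[-0.08,0,0]],[[-0.5,0,0],[-0.1,0,0]],[[-0.5,0,0],[-0.12,0,0]],[[-0.5,0,0],[-0.12,0,0]],[[-0.5,0,0],[-0.12,0,0]]]'; python3 -c "from h import *;st()"
```

```text
time_s: 21.45
position: [0.5289, -0.243, 0.1221]
ee_rot: [[0.001, 0.025, 1.0], [-0.0, 1.0, -0.025], [-1.0, -0.0, 0.001]]
ft_force: [2.2, -2.3, 4.5]
gripper_width: 0.0415
t 21.45 p [ 0.5289 -0.243   0.1221] az -1.41 tilt [ 0.0015 -0.0005] F [ 2.1617 -2.2857  4.5011] T [-0.5656 -0.8472  0.0254] w 0.0415 j7 9.2
```

```bash
python3 -m pendant '[[[0.2,0,0],[0,0,0]],[[0.4,0,0],[0,0,0]],[[0.6,0,0],[0,0,0]],[[0.8,0,0],[0,0,0]],[[1,0,0],[0,0,0]],[[1,0,0],[0,0,0]],[[1,0,0],[0,0,0]],[[1,0,0],[0,0,0]]]'; python3 -c "from h import *;st()"
```

```text
time_s: 22.45
position: [0.5289, -0.2431, 0.1215]
ee_rot: [[0.001, 0.024, 1.0], [-0.001, 1.0, -0.024], [-1.0, -0.001, 0.002]]
ft_force: [0.6, -1.9, 11.3]
gripper_width: 0.0416
t 22.45 p [ 0.5289 -0.2431  0.1215] az -1.4 tilt [ 0.0015 -0.0007] F [ 0.5712 -1.9383 11.338 ] T [-0.5106 -0.55    0.043 ] w 0.0416 j7 9.2
```

```bash
python3 -m pendant '[[[-0.3,0,0],[-0.02,0,0]],[[-0.3,0,0],[-0.04,0,0]],[[-0.3,0,0],[-0.06,0,0]],[[-0.3,0,0],[-0.08,0,0]],[[-0.3,0,0],[-0.1,0,0]],[[-0.3,0,0],[-0.1,0,0]],[[-0.3,0,0],[-0.1,0,0]],[[-0.3,0,0],[-0.1,0,0]]]'; python3 -c "
from h import *
st();s=cams.capture('side');t=cams.capture('top')
b=cv2.resize(s[330:430,280:370],(450,500),interpolation=cv2.INTER_CUBIC)
a=cv2.resize(t[235:305,470:520],(350,490),interpolation=cv2.INTER_CUBIC)
a=cv2.copyMakeBorder(a,0,10,0,0,cv2.BORDER_CONSTANT)
cv2.imwrite('pics/t9.png',t);cv2.imwrite('pics/s9.png',s)
cv2.imwrite('pics/z16.png',np.hstack([b,a]))"
```

```text
time_s: 23.45
position: [0.528, -0.2427, 0.121]
ee_rot: [[-0.0, -0.076, 0.997], [0.0, 0.997, 0.076], [-1.0, 0.0, -0.0]]
ft_force: [0.0, -0.3, -2.1]
gripper_width: 0.0415
t 23.45 p [ 0.528  -0.2427  0.121 ] az 4.34 tilt [-0.0002  0.0001] F [ 0.0496 -0.3081 -2.0662] T [-0.0416 -0.0986 -0.0143] w 0.0415 j7 14.5
```

View pics/z16.png

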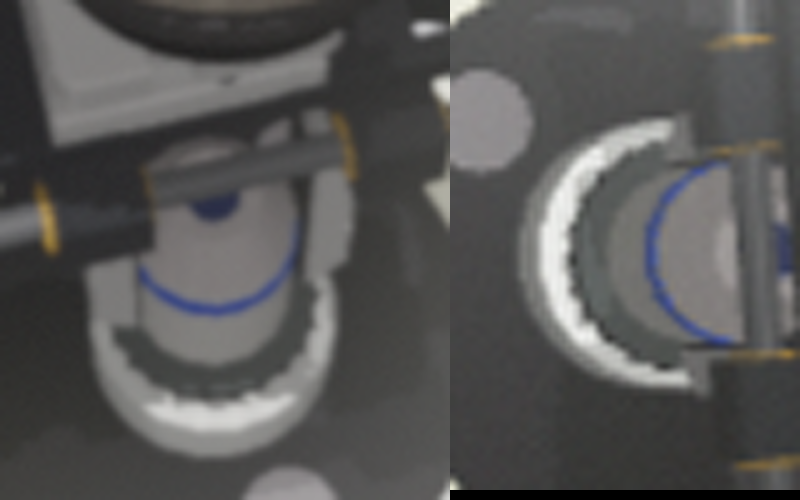

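Contact is gone: the lugs seem to be over the entry slots. Now I'll let it down.

```bash
python3 -m pendant '[[[0.4,0,0],[0,0,0]],[[0.8,0,0],[0,0,0]],[[1.2,0,0],[0,0,0]],[[1.6,0,0],[0,0,0]],[[2,0,0],[0,0,0]],[[2.4,0,0],[0,0,0]],[[2.8,0,0],[0,0,0]],[[3,0,0],[0,0,0]]]'; python3 -c "from h import *;st()"
```

```text
time_s: 24.55
position: [0.5283, -0.2428, 0.1188]
ee_rot: [[0.0, -0.076, 0.997], [-0.0, 0.997, 0.076], [-1.0, -0.0, 0.0]]
ft_force: [-5.0, 1.1, 12.6]
gripper_width: 0.0413
t 24.55 p [ 0.5283 -0.2428  0.1188] az 4.34 tilt [ 0.0004 -0.0005] F [-4.9712  1.0737 12.5876] T [0.3243 1.2833 0.0409] w 0.0413 j7 14.5
```

Run:
```python
from h import *
s=cams.capture('side');t=cams.capture('top');cv2.imwrite('pics/t10.png',t);cv2.imwrite('pics/s10.png',s)
def band(im,us):
    out=[]
    for u in us:
        col=im[345:420,u].astype(float);b=col[:,0]-col[:,2];b=np.clip(b-15,0,None)
        i=np.arange(75); # take lowest blob
        idx=np.where(b>b.max()*.4)[0]; j=idx[-1]; w=slice(max(0,j-4),j+4)
        out.append(345+(i[w]*b[w]).sum()/b[w].sum())
    return np.array(out)
us=range(318,329)
for n,P in(("s8",[.5283,-.2427,.1302]),("s9",[.528,-.2427,.121]),("s10",[.5283,-.2428,.1188])):
    im=cv2.imread(f"pics/{n}.png");v=band(im,us)
    p=np.array(P)+[0,-.021,.0165+.045]
    print(n,v.round(1),"max",v.max(),"pred",proj("side",p))
p=np.array([.5283,-.2427,.18]);print((proj("side",p)-proj("side",p+[0,0,.001])))
b=cv2.resize(s[330:430,280:370],(540,600),interpolation=cv2.INTER_CUBIC)
cv2.imwrite('pics/z17.png',cv2.convertScaleAbs(b,alpha=1.5,beta=10))
# slot angles: sample crown ring in top0 at z=.128
g=cv2.cvtColor(cv2.imread("pics/top0.png"),cv2.COLOR_BGR2GRAY).astype(np.float32)
c0=(.5289,-.2422);A=np.arange(0,360,3)
r=np.array([np.mean([cv2.getRectSubPix(g,(1,1),tuple(map(float,proj("top",[c0[0]+q*np.cos(np.radians(a)),c0[1]+q*np.sin(np.radians(a)),.127]))))[0,0] for q in(.0195,.0205,.0215)]) for a in A])
print([(int(a),int(x)) for a,x in zip(A,r) if x<r.mean()-15])
```

```text
s8 [388.  388.1 388.3 388.5 388.6 388.6 388.4 388.3 388.2 388.  387.8] max 388.5798319327731 pred [326.0012 388.1405]
s9 [391.  391.1 391.3 391.3 391.5 391.7 391.5 391.2 391.1 390.9 390.5] max 391.6701030927835 pred [325.641  391.1228]
s10 [391.8 392.  392.  392.1 392.2 392.3 392.2 392.1 391.9 391.6 391.2] max 392.2795698924731 pred [325.8695 391.8523]
[-0.0085  0.328 ]
[(9, 145), (69, 141), (72, 110), (75, 105), (78, 104), (81, 107), (84, 107), (87, 104), (162, 125), (165, 112), (168, 111), (171, 109), (174, 101), (177, 116), (180, 150), (249, 141), (252, 113), (255, 109), (258, 110), (261, 111), (264, 111), (267, 124), (270, 145), (339, 139), (342, 114), (345, 106), (348, 109), (351, 111), (354, 111), (357, 137)]
```

View pics/z17.png

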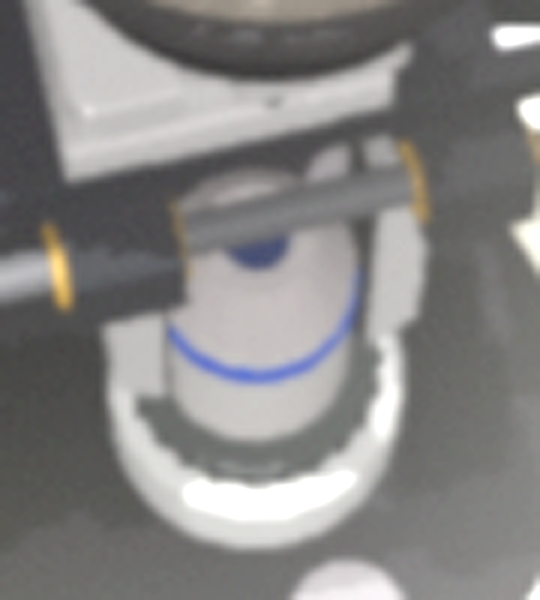

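```bash
python3 -m pendant '[[[-0.6,0,0],[0,0,0]],[[-0.6,0,0],[-0.015,0,0]],[[-0.6,0,0],[-0.03,0,0]],[[-0.6,0,0],[-0.045,0,0]],[[-0.6,0,0],[-0.06,0,0]],[[-0.6,0,0],[-0.08,0,0]],[[-0.6,0,0],[-0.08,0,0]],[[-0.6,0,0],[-0.08,0,0]]]'; python3 -c "from h import *;st()"
```

```text
time_s: 25.65
position: [0.5288, -0.2426, 0.1192]
ee_rot: [[0.001, -0.156, 0.988], [-0.0, 0.988, 0.156], [-1.0, -0.0, 0.001]]
ft_force: [-1.1, 1.6, 8.2]
gripper_width: 0.0417
t 25.65 p [ 0.5288 -0.2426  0.1192] az 8.97 tilt [ 0.0012 -0.0001] F [-1.0567  1.5872  8.1728] T [ 0.3647  0.307  -0.1208] w 0.0417 j7 18.8
```

```bash
python3 -m pendant '[[[-0.1,0,0],[-0.03,0,0]],[[-0.2,0,0],[-0.06,0,0]],[[-0.3,0,0],[-0.09,0,0]],[[-0.4,0,0],[-0.12,0,0]],[[-0.5,0,0],[-0.15,0,0]],[[-0.6,0,0],[-0.17,0,0]],[[-0.6,0,0],[-0.17,0,0]],[[-0.6,0,0],[-0.17,0,0]]]'; python3 -c "from h import *;st()"
```

```text
time_s: 26.65
position: [0.5289, -0.2426, 0.1199]
ee_rot: [[0.001, -0.321, 0.947], [-0.0, 0.947, 0.321], [-1.0, -0.001, 0.001]]
ft_force: [-1.1, 0.6, 8.5]
gripper_width: 0.0419
t 26.65 p [ 0.5289 -0.2426  0.1199] az 18.71 tilt [ 0.0014 -0.0002] F [-1.1178  0.5983  8.4943] T [ 0.3064  0.1828 -0.0379] w 0.0419 j7 27.8
```

```bash
python3 -m pendant '[[[-0.25,0,0],[-0.06,0,0]],[[-0.5,0,0],[-0.12,0,0]],[[-0.75,0,0],[-0.18,0,0]],[[-1,0,0],[-0.24,0,0]],[[-1.25,0,0],[-0.3,0,0]],[[-1.4,0,0],[-0.35,0,0]],[[-1.4,0,0],[-0.35,0,0]],[[-1.4,0,0],[-0.35,0,0]]]'; python3 -c "from h import *;st()"
```

```text
time_s: 27.65
position: [0.529, -0.2426, 0.1213]
ee_rot: [[0.002, -0.626, 0.78], [-0.0, 0.78, 0.626], [-1.0, -0.001, 0.001]]
ft_force: [-0.2, 2.2, 8.2]
gripper_width: 0.0413
t 27.65 p [ 0.529  -0.2426  0.1213] az 38.77 tilt [ 0.0017 -0.0002] F [-0.1639  2.1679  8.2233] T [ 0.4165  0.0215 -0.0174] w 0.0413 j7 46.4
```

```bash
python3 -m pendant '[[[-0.1,0,0],[-0.03,0,0]],[[-0.2,0,0],[-0.06,0,0]],[[-0.3,0,0],[-0.09,0,0]],[[-0.4,0,0],[-0.12,0,0]],[[-0.5,0,0],[-0.14,0,0]],[[-0.5,0,0],[-0.14,0,0]],[[-0.5,0,0],[-0.14,0,0]],[[-0.5,0,0],[-0.14,0,0]]]'; python3 -c "from h import *;st()"
```

```text
time_s: 28.65
position: [0.5291, -0.2425, 0.1218]
ee_rot: [[0.002, -0.729, 0.685], [-0.0, 0.685, 0.729], [-1.0, -0.001, 0.001]]
ft_force: [0.2, 2.2, 8.5]
gripper_width: 0.0416
t 28.65 p [ 0.5291 -0.2425  0.1218] az 46.79 tilt [ 0.0018 -0.0001] F [0.2416 2.2085 8.5356] T [ 0.5221 -0.0342 -0.1548] w 0.0416 j7 53.8
```

```bash
python3 -m pendant '[[[-0.1,0,0],[-0.015,0,0]],[[-0.15,0,0],[-0.03,0,0]],[[-0.2,0,0],[-0.045,0,0]],[[-0.25,0,0],[-0.06,0,0]],[[-0.3,0,0],[-0.075,0,0]],[[-0.3,0,0],[-0.075,0,0]],[[-0.3,0,0],[-0.075,0,0]],[[-0.3,0,0],[-0.075,0,0]]]'; python3 -c "from h import *;st()"
```

```text
time_s: 29.65
position: [0.5291, -0.2425, 0.1221]
ee_rot: [[0.002, -0.778, 0.628], [-0.0, 0.628, 0.778], [-1.0, -0.001, 0.001]]
ft_force: [-1.0, 2.4, 8.4]
gripper_width: 0.0417
t 29.65 p [ 0.5291 -0.2425  0.1221] az 51.09 tilt [ 0.0017 -0.0001] F [-1.0281  2.4116  8.3906] T [ 0.5088 -0.1003 -0.14  ] w 0.0417 j7 57.8
```

```bash
python3 -m pendant '[[[-0.1,0,0],[-0.015,0,0]],[[-0.15,0,0],[-0.03,0,0]],[[-0.2,0,0],[-0.045,0,0]],[[-0.25,0,0],[-0.06,0,0]],[[-0.25,0,0],[-0.06,0,0]],[[-0.25,0,0],[-0.06,0,0]],[[-0.25,0,0],[-0.06,0,0]],[[-0.25,0,0],[-0.06,0,0]]]'; python3 -c "from h import *;st()"
```

```text
time_s: 30.65
position: [0.5291, -0.2425, 0.1223]
ee_rot: [[0.002, -0.814, 0.58], [-0.0, 0.58, 0.814], [-1.0, -0.001, 0.001]]
ft_force: [-0.0, 1.6, 6.5]
gripper_width: 0.0411
t 30.65 p [ 0.5291 -0.2425  0.1223] az 54.53 tilt [ 0.0017 -0.0001] F [-0.0173  1.6302  6.4803] T [ 0.4318 -0.0944 -0.1391] w 0.0411 j7 61.0
```

```bash
python3 -m pendant '[[[0,0,0],[-0.015,0,0]],[[0,0,0],[-0.03,0,0]],[[0,0,0],[-0.045,0,0]],[[0,0,0],[-0.06,0,0]],[[0,0,0],[-0.06,0,0]],[[0,0,0],[-0.06,0,0]],[[0,0,0],[-0.06,0,0]],[[0,0,0],[-0.06,0,0]]]'; python3 -c "from h import *;st()"
```

```text
time_s: 31.65
position: [0.5288, -0.2428, 0.1222]
ee_rot: [[0.001, -0.848, 0.531], [-0.0, 0.531, 0.848], [-1.0, -0.001, 0.0]]
ft_force: [-1.0, 0.5, 7.3]
gripper_width: 0.0415
t 31.65 p [ 0.5288 -0.2428  0.1222] az 57.96 tilt [ 0.0013 -0.0004] F [-0.9862  0.4959  7.2917] T [ 0.0796  0.0707 -0.0282] w 0.0415 j7 64.1
```

```bash
python3 -m pendant '[[[0,0,0],[-0.01,0,0]],[[0,0,0],[-0.02,0,0]],[[0,0,0],[-0.03,0,0]],[[0,0,0],[-0.04,0,0]],[[0,0,0],[-0.05,0,0]],[[0,0,0],[-0.05,0,0]],[[0,0,0],[-0.05,0,0]],[[0,0,0],[-0.05,0,0]]]'; python3 -c "from h import *;st()"
```

```text
time_s: 32.65
position: [0.5284, -0.2431, 0.122]
ee_rot: [[0.001, -0.873, 0.488], [-0.001, 0.488, 0.873], [-1.0, -0.001, -0.0]]
ft_force: [-0.8, -2.2, 5.4]
gripper_width: 0.0415
t 32.65 p [ 0.5284 -0.2431  0.122 ] az 60.8 tilt [ 0.0006 -0.0005] F [-0.8315 -2.1705  5.4099] T [-0.3337  0.41   -0.0958] w 0.0415 j7 66.8
```

```bash
python3 -m pendant '[[[0,0,0],[-0.01,0,0]],[[0,0,0],[-0.02,0,0]],[[0,0,0],[-0.03,0,0]],[[0,0,0],[-0.04,0,0]],[[0,0,0],[-0.045,0,0]],[[0,0,0],[-0.045,0,0]],[[0,0,0],[-0.045,0,0]],[[0,0,0],[-0.045,0,0]]]'; python3 -c "from h import *;st()"
```

```text
time_s: 33.65
position: [0.5282, -0.2423, 0.1215]
ee_rot: [[-0.0, -0.894, 0.448], [0.0, 0.448, 0.894], [-1.0, 0.0, 0.0]]
ft_force: [2.0, -0.7, -2.0]
gripper_width: 0.0414
t 33.65 p [ 0.5282 -0.2423  0.1215] az 63.38 tilt [-0.      0.0005] F [ 2.0304 -0.7189 -2.0225] T [ 0.0236 -0.7663  0.0401] w 0.0414 j7 69.1
```

Free again: it has dropped off the ramp's end. Letting it down over the slot.

```bash
python3 -m pendant '[[[0.5,0,0],[-0.01,0,0]],[[1,0,0],[-0.02,0,0]],[[1.5,0,0],[-0.03,0,0]],[[2,0,0],[-0.03,0,0]],[[2.5,0,0],[-0.03,0,0]],[[3,0,0],[-0.03,0,0]],[[3.4,0,0],[-0.03,0,0]],[[3.4,0,0],[-0.03,0,0]]]'; python3 -c "from h import *;st()"
```

```text
time_s: 34.65
position: [0.5282, -0.2426, 0.1182]
ee_rot: [[0.0, -0.907, 0.421], [0.0, 0.421, 0.907], [-1.0, -0.0, 0.0]]
ft_force: [2.8, 1.1, -0.7]
gripper_width: 0.0412
t 34.65 p [ 0.5282 -0.2426  0.1182] az 65.08 tilt [0.0001 0.0002] F [ 2.8159  1.1497 -0.6704] T [ 0.5264 -0.8964  0.0448] w 0.0412 j7 70.5
```

```bash
python3 -m pendant '[[[0.3,0,0],[0,0,0]],[[0.6,0,0],[0,0,0]],[[0.9,0,0],[0,0,0]],[[1.2,0,0],[0,0,0]],[[1.5,0,0],[0,0,0]],[[1.8,0,0],[0,0,0]],[[2,0,0],[0,0,0]],[[2,0,0],[0,0,0]]]'; python3 -c "from h import *;st()"
```

```text
time_s: 35.65
position: [0.5285, -0.2428, 0.1169]
ee_rot: [[0.001, -0.907, 0.421], [-0.0, 0.421, 0.907], [-1.0, -0.001, -0.0]]
ft_force: [0.6, 1.9, 9.5]
gripper_width: 0.0414
t 35.65 p [ 0.5285 -0.2428  0.1169] az 65.08 tilt [ 0.0007 -0.0004] F [0.6053 1.8748 9.5351] T [ 0.7732 -0.1782 -0.0024] w 0.0414 j7 70.4
```

```bash
python3 -m pendant '[[[0,0,0],[0.05,0,0]],[[0.1,0,0],[0.1,0,0]],[[0.3,0,0],[0.15,0,0]],[[0.5,0,0],[0.2,0,0]],[[0.7,0,0],[0.25,0,0]],[[0.9,0,0],[0.3,0,0]],[[1.1,0,0],[0.35,0,0]],[[1.1,0,0],[0.35,0,0]]]'; python3 -c "from h import *;st()"
```

```text
time_s: 36.65
position: [0.5285, -0.2431, 0.1156]
ee_rot: [[0.001, -0.708, 0.707], [-0.001, 0.707, 0.708], [-1.0, -0.001, 0.0]]
ft_force: [2.7, 0.1, 5.7]
gripper_width: 0.0416
t 36.65 p [ 0.5285 -0.2431  0.1156] az 45.03 tilt [ 0.0007 -0.0007] F [2.7116 0.0809 5.7328] T [-0.0495 -0.6469 -0.0148] w 0.0416 j7 52.0
```

```bash
python3 -m pendant '[[[0.15,0,0],[0.05,0,0]],[[0.35,0,0],[0.1,0,0]],[[0.55,0,0],[0.15,0,0]],[[0.75,0,0],[0.2,0,0]],[[0.95,0,0],[0.25,0,0]],[[1.15,0,0],[0.3,0,0]],[[1.25,0,0],[0.33,0,0]],[[1.25,0,0],[0.33,0,0]]]'; python3 -c "from h import *;st()"
```

```text
time_s: 37.65
position: [0.5281, -0.2432, 0.1142]
ee_rot: [[0.0, -0.441, 0.898], [-0.001, 0.898, 0.441], [-1.0, -0.001, -0.0]]
ft_force: [1.5, -1.3, 6.4]
gripper_width: 0.0415
t 37.65 p [ 0.5281 -0.2432  0.1142] az 26.16 tilt [ 0.0001 -0.0006] F [ 1.4741 -1.2661  6.4238] T [-0.1294 -0.2868 -0.0131] w 0.0415 j7 34.6
```

```bash
python3 -m pendant '[[[0.1,0,0],[0.02,0,0]],[[0.2,0,0],[0.04,0,0]],[[0.25,0,0],[0.06,0,0]],[[0.35,0,0],[0.08,0,0]],[[0.4,0,0],[0.1,0,0]],[[0.4,0,0],[0.1,0,0]],[[0.4,0,0],[0.1,0,0]],[[0.4,0,0],[0.1,0,0]]]'; python3 -c "from h import *;st()"
```

```text
time_s: 38.65
position: [0.5281, -0.2433, 0.1138]
ee_rot: [[0.0, -0.349, 0.937], [-0.001, 0.937, 0.349], [-1.0, -0.001, -0.0]]
ft_force: [0.5, -2.4, 5.3]
gripper_width: 0.0413
t 38.65 p [ 0.5281 -0.2433  0.1138] az 20.45 tilt [ 0.0001 -0.0007] F [ 0.4894 -2.3733  5.267 ] T [-0.2117 -0.2457  0.016 ] w 0.0413 j7 29.3
```

```bash
python3 -m pendant '[[[0.1,0,0],[0.02,0,0]],[[0.15,0,0],[0.04,0,0]],[[0.2,0,0],[0.06,0,0]],[[0.25,0,0],[0.07,0,0]],[[0.25,0,0],[0.07,0,0]],[[0.25,0,0],[0.07,0,0]],[[0.25,0,0],[0.07,0,0]],[[0.25,0,0],[0.07,0,0]]]'; python3 -c "from h import *;st()"
```

```text
time_s: 39.65
position: [0.5281, -0.2433, 0.1136]
ee_rot: [[0.0, -0.283, 0.959], [-0.001, 0.959, 0.283], [-1.0, -0.001, -0.0]]
ft_force: [0.6, -0.9, 7.2]
gripper_width: 0.0418
t 39.65 p [ 0.5281 -0.2433  0.1136] az 16.44 tilt [ 0.0001 -0.0007] F [ 0.5597 -0.8566  7.1936] T [-0.2268 -0.2265  0.0868] w 0.0418 j7 25.6
```

```bash
python3 -m pendant '[[[0.05,0,0],[0.02,0,0]],[[0.1,0,0],[0.03,0,0]],[[0.1,0,0],[0.04,0,0]],[[0.1,0,0],[0.05,0,0]],[[0.1,0,0],[0.06,0,0]],[[0.1,0,0],[0.06,0,0]],[[0.1,0,0],[0.06,0,0]],[[0.1,0,0],[0.06,0,0]]]'; python3 -c "
from h import *
st();s=cams.capture('side');cv2.imwrite('pics/s11.png',s)
b=cv2.resize(s[330:430,280:370],(540,600),interpolation=cv2.INTER_CUBIC)
cv2.imwrite('pics/z18.png',cv2.convertScaleAbs(b,alpha=1.5,beta=10))"
```

```text
time_s: 40.65
position: [0.5281, -0.2432, 0.1135]
ee_rot: [[0.0, -0.225, 0.974], [-0.001, 0.974, 0.225], [-1.0, -0.001, -0.0]]
ft_force: [0.6, 0.0, 7.3]
gripper_width: 0.0414
t 40.65 p [ 0.5281 -0.2432  0.1135] az 13.01 tilt [ 0.0001 -0.0007] F [0.5629 0.012  7.3062] T [-0.1726 -0.1782  0.006 ] w 0.0414 j7 22.4
```

View pics/z18.png

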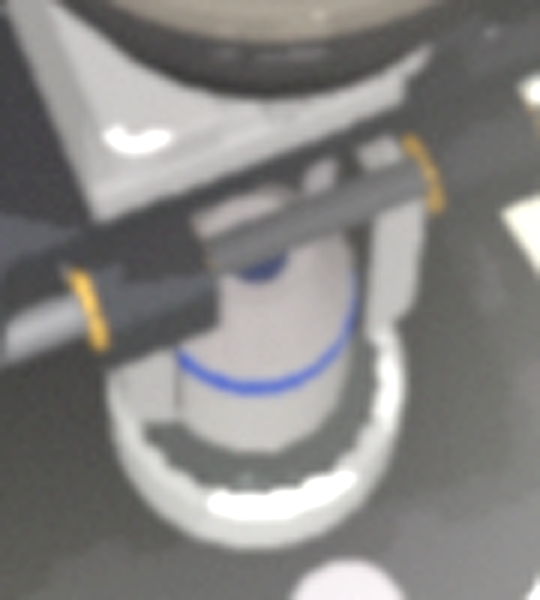

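```bash
python3 -m pendant '[[[0.05,0,0],[0.01,0,0]],[[0.1,0,0],[0.02,0,0]],[[0.1,0,0],[0.03,0,0]],[[0.1,0,0],[0.04,0,0]],[[0.1,0,0],[0.05,0,0]],[[0.1,0,0],[0.05,0,0]],[[0.1,0,0],[0.05,0,0]],[[0.1,0,0],[0.05,0,0]]]'; python3 -c "
from h import *
for i in range(3):
    st();cams.capture('side')"
```

```text
time_s: 41.7
position: [0.5281, -0.2432, 0.1135]
ee_rot: [[0.0, -0.176, 0.984], [-0.001, 0.984, 0.176], [-1.0, -0.001, 0.0]]
ft_force: [0.4, -0.5, 8.6]
gripper_width: 0.0414
t 41.7 p [ 0.5281 -0.2432  0.1135] az 10.15 tilt [ 0.0002 -0.0006] F [ 0.3577 -0.5429  8.5985] T [-0.0196 -0.1351  0.0972] w 0.0414 j7 19.8
t 41.75 p [ 0.5281 -0.2432  0.1135] az 10.15 tilt [ 0.0002 -0.0006] F [ 0.1068 -0.1698  8.4804] T [-0.0411 -0.1458  0.0786] w 0.0415 j7 19.8
t 41.8 p [ 0.5281 -0.2432  0.1135] az 10.15 tilt [ 0.0002 -0.0007] F [0.6916 0.0519 8.4145] T [-0.0362 -0.1564  0.1166] w 0.0413 j7 19.8
```

```bash
python3 -m pendant '[[[-0.4,0,0],[0,0,0]],[[-0.8,0,0],[0,0,0]],[[-0.9,0,0],[0,0,0]],[[-0.9,0,0],[0,0,0]],[[-0.9,0,0],[0,0,0]],[[-0.9,0,0],[0,0,0]],[[-0.9,0,0],[0,0,0]],[[-0.9,0,0],[0,0,0]]]'; python3 -c "from h import *;st()"
```

```text
time_s: 42.85
position: [0.5278, -0.2427, 0.1137]
ee_rot: [[-0.001, -0.175, 0.985], [0.0, 0.985, 0.175], [-1.0, 0.0, -0.001]]
ft_force: [-0.1, -2.3, -10.4]
gripper_width: 0.0415
t 42.85 p [ 0.5278 -0.2427  0.1137] az 10.08 tilt [-0.0007  0.0002] F [ -0.0772  -2.3395 -10.4379] T [-0.472  -0.197   0.0149] w 0.0415 j7 19.7
```

```bash
python3 -m pendant '[[[0.5,0,0],[0,0,0]],[[0.5,0,0],[0,0,0]],[[0.5,0,0],[0,0,0]],[[0.5,0,0],[0,0,0]],[[0.5,0,0],[0,0,0]],[[0.5,0,0],[0,0,0]],[[0.5,0,0],[0,0,0]],[[0.5,0,0],[0,0,0]]]'; python3 -c "from h import *;st()"; python3 -m pendant '[[[0,0,0],[0,0,0]],[[0,0,0],[0,0,0]],[[0,0,0],[0,0,0]],[[0,0,0],[0,0,0]],[[0,0,0],[0,0,0]],[[0,0,0],[0,0,0]],[[0,0,0],[0,0,0]],[[0,0,0],[0,0,0]]]' 60
python3 -m pendant '[[[-5,0,0],[0,0,0]],[[-15,0,0],[0,0,0]],[[-30,0,0],[0,0,0]],[[-50,0,0],[0,0,0]],[[-75,0,0],[0,0,0]],[[-100,0,0],[0,0,0]],[[-125,0,0],[0,0,0]],[[-140,0,0],[0,0,0]]]' 60
```

```text
time_s: 43.85
position: [0.5283, -0.2426, 0.1136]
ee_rot: [[0.0, -0.175, 0.985], [0.0, 0.985, 0.175], [-1.0, -0.0, 0.0]]
ft_force: [1.1, 0.6, -1.6]
gripper_width: 0.0415
t 43.85 p [ 0.5283 -0.2426  0.1136] az 10.09 tilt [0.0003 0.    ] F [ 1.1379  0.5728 -1.5739] T [ 0.2285 -0.2258  0.022 ] w 0.0415 j7 19.7
time_s: 44.85
position: [0.5281, -0.2427, 0.1134]
ee_rot: [[-0.0, -0.175, 0.985], [0.0, 0.985, 0.175], [-1.0, 0.0, -0.0]]
ft_force: [0.3, -0.6, 0.4]
gripper_width: 0.0718
time_s: 45.85
position: [0.5285, -0.2428, 0.2556]
ee_rot: [[0.002, -0.175, 0.985], [-0.001, 0.985, 0.175], [-1.0, -0.001, 0.002]]
ft_force: [-0.4, -0.3, 0.2]
gripper_width: 0.0722
```

```bash
python3 -m pendant '[[[-10,40,0],[0,0,0]],[[-10,90,0],[0,0,0]],[[-10,140,0],[0,0,0]],[[-10,190,0],[0,0,0]],[[-10,230,0],[0,0,0]],[[-10,250,0],[0,0,0]],[[-10,250,0],[0,0,0]],[[-10,250,0],[0,0,0]]]'
python3 - <<'E'
from fit import *
st();s=cams.capture('side');t=cams.capture('top')
cv2.imwrite('pics/t12.png',t);cv2.imwrite('pics/s12.png',s)
b=cv2.resize(s[340:430,280:370],(400,400),interpolation=cv2.INTER_CUBIC)
a=cv2.resize(t[230:310,460:540],(400,400),interpolation=cv2.INTER_CUBIC)
cv2.imwrite('pics/z19.png',np.hstack([b,a]))
for c in("side","top"):
    for q in("blue_objective_center","blue_objective_flange","yellow_objective_center"):
        print(c,q,[(np.array(d["point"]),round(d["conf"],2)) for d in place_of(c,q)])
E
```

```text
time_s: 46.85
position: [0.4845, 0.0024, 0.2635]
ee_rot: [[-0.0, -0.174, 0.985], [-0.0, 0.985, 0.174], [-1.0, -0.0, -0.0]]
ft_force: [0.2, 0.4, 0.2]
gripper_width: 0.0716
t 46.85 p [0.4845 0.0024 0.2635] az 10.03 tilt [-0.     -0.0002] F [0.1895 0.3691 0.1568] T [-0.0446 -0.1138  0.0228] w 0.0716 j7 0.1
side blue_objective_center [(array([ 0.5267, -0.2412,  0.1589]), 0.87), (array([0.6509, 0.2217, 0.0445]), 0.79), (array([0.3739, 0.136 , 0.0452]), 0.76), (array([0.5071, 0.219 , 0.002 ]), 0.69), (array([0.5395, 0.0382, 0.0427]), 0.58)]
side blue_objective_flange [(array([0.3676, 0.1346, 0.0143]), 0.89), (array([ 0.5296, -0.2397,  0.1284]), 0.77), (array([0.5392, 0.0412, 0.0133]), 0.76), (array([0.6509, 0.2161, 0.0122]), 0.56)]
side yellow_objective_center [(array([0.4986, 0.2831, 0.0704]), 0.96), (array([ 0.5273, -0.2391,  0.1168]), 0.28)]
top blue_objective_center [(array([0.3738, 0.1391, 0.0449]), 0.73), (array([ 0.5271, -0.2404,  0.1612]), 0.71)]
top blue_objective_flange [(array([0.3737, 0.1351, 0.0097]), 0.88), (array([ 0.5285, -0.2399,  0.1306]), 0.72), (array([0.6458, 0.2223, 0.0137]), 0.65), (array([0.542 , 0.0394, 0.013 ]), 0.59)]
top yellow_objective_center []
```

View pics/z19.png

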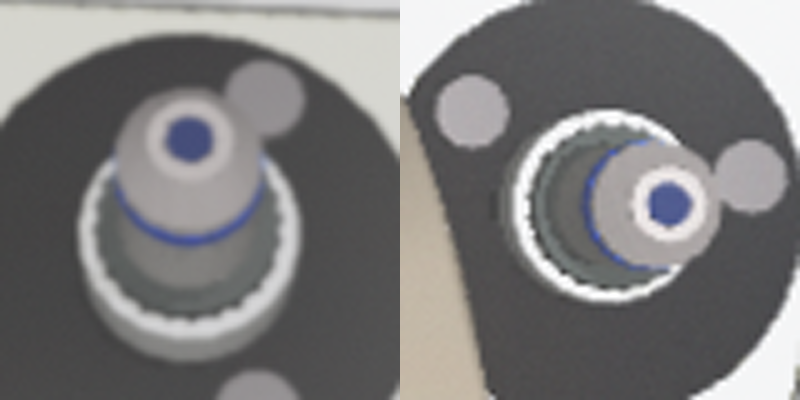

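View pics/s12.png

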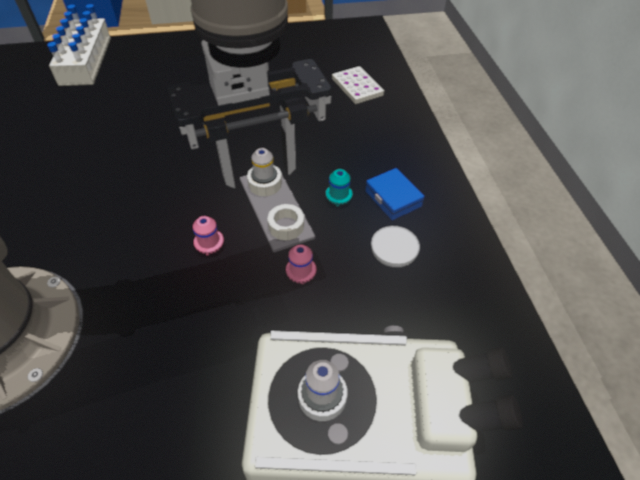

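```bash
python3 -c "
from rig import order
print(order.close_job())"
```

```text
the job is handed in; nothing more can be done
None
```

I moved the blue-banded objective from the stand into the microscope's port, screwed it home, let go and handed the job in at about 47 s.

**What happened in the port:**
- It first landed on the crown with the flange about 8.5 mm above the rim.
- Turned backward, it came off a stop onto the ramp and climbed about 0.07 mm per degree. It then dropped into the entry slot, with the flange about 3.4 mm above the rim.
- I then turned it forward about 55 degrees.

**Last checks:**
- **Seating:** in the final 3 degrees forward, the height stopped changing at the predicted rim level. The turning moment was about 0.1 N m, so it is seated but not tightened hard.
- **Force:** the highest vertical force I read was about 17 N, at first contact. I read forces only at the end of each one-second move, so a brief higher peak could have been missed.
- **After letting go:** the pictures show it upright, with the flange flat on the rim. The networks put its flange point at z 0.128 and 0.131 m, against a rim at 0.130 m.
- **Surroundings:** the yellow objective, petri dish, slide box and look-alikes appear where they were, and the gripper is clear of everything.

**What disagreed or fell short:**
- Seen by the camera, the fingertips were about 30 mm above the reported TCP height. I set the grip height by picture and feel instead.
- With about 10 N of upward pull before I let go, the objective rose about 0.2 mm, which I take to be play in the thread.
- Some network detections were of look-alikes or misplaced, and the top camera did not report the yellow objective in the last look. The side camera still found it in its well.

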